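# Put the cup wheel back in its snap case

### The job

Put the diamond cup wheel away in its case: press the thumb tab of the clasp so the sprung lid pops open, set the wheel flat and fully home on the spigot inside, then push the lid down until the clasp snaps over and keeps it shut. Use no more than firm hand force on the tab and the lid (under 25 N), do not shove the case along the bench, and leave the other things where they are.

Things in the scene. Friction and masses are not known exactly. Their poses are not given: they have to be found in the camera images.
- case: Grey hinged case loose on the bench, about 1.5 kg, 130 (x) by 150 (y) mm, 42 mm high to its rim, 54 mm with the lid shut; walls 4 mm. Origin: centre of its underside. z up; +x to the hinge side, -x to the clasp side (towards the robot), y along the hinge. Inside, a flat black insert, top 12 mm above the underside, carries the spigot; 142 by 122 mm free between the walls.
- lid (a joint): Lid angle, rad: 0 shut, stop at 1.75 (10 degrees past upright); a spring drives it open, about 1 N at the free edge. Closing by the free edge: 1 to 2 N down to 0.08, where its bar meets the hook; a first hump of 6 to 12 N at 0.05; then from 0.023 it squeezes the rubber dust seal, to 11 to 15 N at 0.005, where the hook snaps over the bar; then the rim, a hard stop. Noise about 0.01.
- latch (a joint): Clasp angle, rad: 0 at rest, hook over the lid's bar; stop at 0.24; sprung back to 0. Pressing the tab swings the hook out; at about 0.1 (2.5 mm of tab travel, 3.5 to 6 N) the lid flies up; fully down takes about 7 N. While the lid is closed its bar pushes the hook out to about 0.15; back at 0 it has snapped. Noise about 0.01.
- thumb_tab (a point): Press point on the upper face of the clasp's black, level thumb tab: 34 mm wide along case y, standing 30 mm out from the upright hook at the middle of the case's -x side. The point is 10 mm in from the tab's outer end, 19 mm from the hook, 28 mm above the bench, at case x -96 mm. Push down here. The lid swings up above and behind it.
- lid_edge (a point): Middle of the lid's free edge, on its outer (upper) face; shut, at case x -65, z 54 mm. The lid is a grey tray-shaped plate 130 by 150 mm, 12 mm deep. Fully open, this point is 35 mm beyond the hinge line and 168 mm above the bench and the outer face looks away from the robot: push it over from behind. The clasp hook stands just in front of the shut edge, 6 mm higher than the lid.
- hinge (a point): Middle of the lid's hinge axis (which runs along case y): case x +65, z +42 mm.
- spigot (a point): Foot of the spigot, on the insert, at case x -5, y 0, z 12 mm: a steel post 20 mm across, straight for 8 mm, then coned to 11 mm across at 14 mm high. A wheel that is home has its origin here.
- cup_wheel: Steel cup wheel lying flat on the bench: ring 52 mm across, 18 mm high, with a 22 mm bore through it and dark teeth on the upper rim reaching 20 mm; 0.2 to 0.3 kg. Origin: centre of its underside, on the bore's axis; z up. It looks the same at every yaw.
- mallet: Bystander: turned wooden carver's mallet standing on its head, 84 mm across, 200 mm tall. Origin: centre of its underside.
- offcut: Bystander: rough grey stone offcut, 85 by 70 by 60 mm high. Origin: centre of its underside.
- chisel: Bystander: steel stone chisel lying beyond the case, 222 mm long, 18 mm high. Origin: on the bench under its middle, x along it.
- grinder: Bystander: angle grinder lying with its side handle up, 310 mm long, handle top 172 mm high. Origin: on the bench under its middle, x along it.
Mind the look-alikes: they are no part of the job. What is shaped like the case but blue, pink or yellow is not meant.

How it is judged (in metres and radians):
On the way, in this order (a step that is already met when the one before it is completed fails the run):
1. the lid has sprung open (beyond 1.3 rad) (value of joint lid above 1.3 rad), for 0.2 s.
2. the wheel is home on the spigot (within 3 mm) with the lid still open (horizontal distance between cup_wheel and spigot below 0.003 m and z of cup_wheel in the frame of spigot below 0.003 m and angle between cup_wheel's own z axis and vertical below 0.1 rad and value of joint lid above 0.8 rad), for 0.2 s.
At the end, for the whole second after the job is handed in: The lid is shut (under 0.03 rad) with the clasp sprung back over it (under 0.06 rad), the wheel inside is flat and within 3 mm of home on the spigot, and the case stands upright and still on the bench (value of joint lid below 0.03 rad and value of joint latch below 0.06 rad and horizontal distance between cup_wheel and spigot below 0.003 m and z of cup_wheel in the frame of spigot below 0.003 m and angle between cup_wheel's own z axis and vertical below 0.1 rad and angle between case's own z axis and vertical below 0.06 rad and height (world z) of case below 0.01 m and linear speed of each of case, cup_wheel below 0.02 m/s); the robot touches nothing.
It fails at once if the thumb clasp is forced with more than 25 N (contact force between any of the fingers, the arm and latch above 25 N).
It fails at once if the lid is forced with more than 25 N (contact force between any of the fingers, the arm and lid above 25 N).
It fails at once if the case is shoved more than 50 mm along the bench (distance of case from where it was at the start of the episode above 0.05 m).
It fails at once if a bystander is moved more than 30 mm (distance of any of mallet, offcut, chisel, grinder from where it was at the start of the episode above 0.03 m).
It also fails if it takes over 67 s, if anything falls off the work surface, if the arm or the gripper's body presses on something with over 40 N, if the wrist force passes 120 N, or if a joint passes its speed limit or range.

### The arm

A 6-joint arm with a two-finger parallel gripper is mounted at the origin on the work surface. World frame = base frame: x ahead of the robot, y to its left, z up, the work surface at z = 0. Lengths are in m, angles in degrees, forces in N, time in s.
With the tool pointing down it reaches from about 0.225 to 0.875 m from the base axis. Payload 3.4 kg.
Tool frame: the origin (TCP) lies midway between the tips of the shut fingers; the grasp point (between the pads) lies 19 mm behind it; x points along the fingers, y is the direction in which the jaws open and shut, and the axes are right-handed (so a half turn about x gives the same grasp; the last joint's range is limited). The gripper opens to 85 mm and grips with 20 to 120 N. Pads are 22 mm wide; open, the fingers measure 114 mm over their backs; the gripper's body (76 mm by 85 mm) begins 54 mm behind the grasp point. The pads swing forward as they close: fully open they stand 13 mm farther back than shut.
Start: joints at [56.78, 15.808, 86.224, -0, 77.962, -6.933], TCP at [0.255, 0.516, 0.231] pointing down, gripper open.
Joint ranges: [-165.64, 165.64], [-43.16, 119.46], [12.63, 154.43], [-67.54, 247.53], [6.08, 155.33], [-154.97, 154.97]. Speed limits (degrees/s): [147.25, 147.25, 180, 180, 180, 180].

### API

Orientations are given as a 3x3 rotation matrix whose columns are the frame's x, y, z axes.
In Python, from station import robot, read_camera gives the robot as it stands.
- The arm moves only by the tool move_arm, never from a script. Its arguments are lists of equal length, an entry for each row: "gripper": the opening, from 0 (shut) to 1 (fully open); "xyz": the shift along the tool's x, y, z in mm, a list of three; "angular": the turn, a rotation vector about the tool's x, y, z in degrees, a list of three. A call has 1 to 12 rows; each row shifts and turns the pose as measured when the row begins, along the tool's axes as they then stand; what a row does not reach is not made up. A row lasts 1/8 s, in which the tool goes at most 62.5 mm and 10.7 degrees, less where a joint would pass 70% of its speed; a pose out of reach is approached as far as the arm can. A call is refused whole if a number of a shift passes 62.5 or a number of a turn 10.7, either way. A call with a gripper value outside its range is refused whole. The fingers move at their own pace and stop on an object; "force" is the grip in N (left out, the last holds). Time passes only in rows, so rows that do not move let the fingers close. It gives the time, the measured TCP pose, the force and the opening at its end, in the units of the state.
- robot.get_state(): the state, without advancing time (a new reading comes with each control period).
- read_camera(name): name is "scene" or "top" or "wrist"; returns a dict with "frame" (384x512x3 uint8, red, green, blue), "K" (3x3 intrinsics, pixels), "xyz" and "orientation" of the camera in the world. Camera axes: x right, y down, z forward; pixel columns grow to the right and rows downward; lengths in m; the calibration is good to about 2 mm. A picture is of the moment at which its call begins. There is no depth.
- robot.hand_in(): hands the job in, once; it reports no verdict.
The state is a dict: "t": time; "q": joint angles; "dq": joint speeds; "joint_torque": joint torques, N m; "tool_pos": TCP position; "ee_rot": TCP orientation; "ft_force": force on the tool from outside, world axes, zero at the start; "moment": the same for the moment, N m; "grip_width": finger opening in m.
Only numpy, scipy, OpenCV 4.12 (cv2) and the standard library are available. Lean on these libraries where they do the work, as an engineer would, in place of code of your own. Each camera call takes 0.05 s, during which the arm holds its last target.

## Working session

There is one attempt and no reset: what is moved stays moved. The work goes in short steps, Python scripts to look and compute and a tool call to move; the robot and the scene stay as the last step left them, time stands still between calls to the robot, and variables do not carry over. Pictures are saved under pics/ and viewed, and the job is handed in when it is done.

Besides the shell and the picture viewer there is one more tool, called after "Request:" as name(argument=value, ...) on one line, values as JSON. move_arm: Moves the arm, as the interface text tells. Its arguments: {"type":"object","properties":{"gripper":{"type":"array"},"xyz":{"type":"array"},"angular":{"type":"array"},"force":{"type":"number"}},"required":["gripper","xyz","angular"]}

```bash
mkdir -p pics; ls
cat > h.py <<'E'
import numpy as np, cv2, json
from station import robot, read_camera
def snap(n,tag):
    c=read_camera(n); np.savez(f'pics/{tag}.npz',**{k:np.array(v) for k,v in c.items()})
    cv2.imwrite(f'pics/{tag}.png',cv2.cvtColor(c['frame'],cv2.COLOR_RGB2BGR)); return c
def load(tag): return np.load(f'pics/{tag}.npz')
def ray(c,u,v):
    d=np.array(c['orientation'])@np.linalg.inv(c['K'])@np.array([u,v,1.]); return np.array(c['xyz']),d/np.linalg.norm(d)
def atz(c,u,v,z):
    o,d=ray(c,u,v); return o+d*(z-o[2])/d[2]
def proj(c,p):
    q=np.array(c['orientation']).T@(np.array(p)-c['xyz']); q=np.array(c['K'])@q; return q[:2]/q[2]
def tri(obs):
    A=0;b=0
    for c,u,v in obs:
        o,d=ray(c,u,v); P=np.eye(3)-np.outer(d,d); A=A+P; b=b+P@o
    p=np.linalg.solve(A,b); return p,[np.linalg.norm(np.cross(ray(c,u,v)[1],p-ray(c,u,v)[0])) for c,u,v in obs]
def crop(tag,x0,y0,x1,y1,s,out):
    im=cv2.imread(f'pics/{tag}.png')[y0:y1,x0:x1]; cv2.imwrite(f'pics/{out}.png',cv2.resize(im,None,fx=s,fy=s,interpolation=cv2.INTER_CUBIC))
E
python3 - <<'E'
from h import *
for n in ('scene','top','wrist'):
    c=snap(n,n+'0'); print(n,np.round(c['xyz'],3).tolist(),np.round(c['K'],1).tolist(),np.round(c['orientation'],3).tolist())
s=robot.get_state(); print(s)
E
```

```text
pics
scene [1.115, -0.986, 0.74] [[369.2, 0.0, 249.6], [0.0, 369.2, 188.6], [0.0, 0.0, 1.0]] [[0.862, 0.273, -0.427], [0.507, -0.478, 0.717], [-0.009, -0.835, -0.551]]
top [0.408, -0.129, 1.129] [[365.5, 0.0, 258.2], [0.0, 365.5, 193.0], [0.0, 0.0, 1.0]] [[0.022, -0.984, 0.176], [-1.0, -0.021, 0.008], [-0.004, -0.176, -0.984]]
wrist [0.193, 0.547, 0.374] [[297.5, 0.0, 255.6], [0.0, 297.5, 193.2], [0.0, 0.0, 1.0]] [[0.443, 0.863, 0.243], [0.896, -0.426, -0.122], [-0.002, 0.272, -0.962]]
{'t': 0.15, 'q': array([ 5.67789476e+01,  1.58374546e+01,  8.62795152e+01,  1.37355030e-03,
        7.79638034e+01, -6.93487622e+00]), 'dq': array([ 0.04767717, -0.18765633, -0.12386456,  0.06535142, -0.1020112 ,
        0.04452684]), 'joint_torque': array([-5.27812563e-05, -4.17145801e+01, -2.46033293e+01, -2.46769641e-04,
        7.67277321e-03,  9.83127990e-06]), 'tool_pos': array([0.25442817, 0.51518321, 0.23065014]), 'ee_rot': array([[-7.91978786e-04,  4.42858826e-01,  8.96591007e-01],
       [-1.16650573e-03,  8.96590269e-01, -4.42859492e-01],
       [-9.99999006e-01, -1.39661387e-03, -1.93483114e-04]]), 'ft_force': array([ 0.08018713, -0.72815719, -0.3895137 ]), 'moment': array([-0.05152098,  0.00767901, -0.0129916 ]), 'grip_width': 0.08555655145749677}
```

View pics/scene0.png

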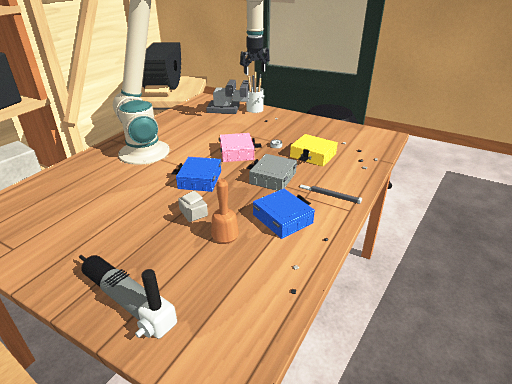

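View pics/top0.png

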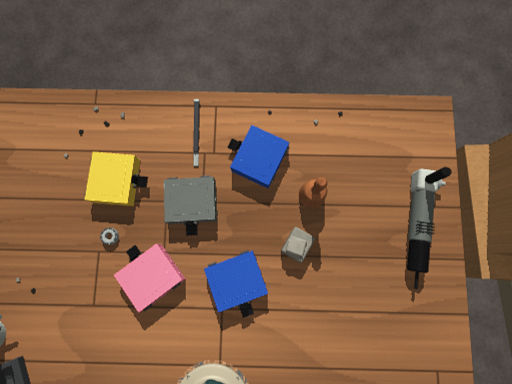

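View pics/wrist0.png

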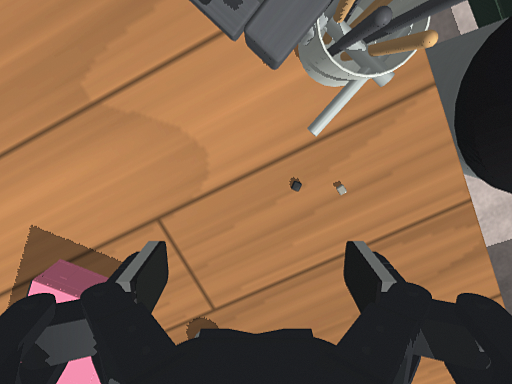

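The scene shows the grey case at scene (273,171) and top (190,200). The look-alikes are blue at top (260,155) and (237,282), pink at (149,277) and yellow at (113,178). The only ring is at top (110,237), scene (276,144). By the description I choose the grey case and that ring. Now a closer crop.

Run:
```python
from h import *
crop('top0',80,150,240,270,5,'c_top0'); crop('scene0',230,120,330,200,8,'c_scene0')
```

```text
(no output)
```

View pics/c_top0.png

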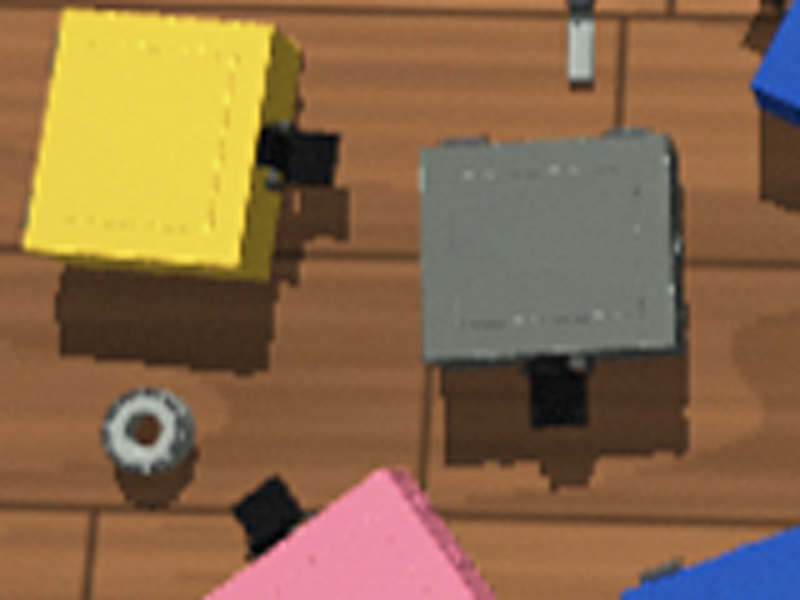

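View pics/c_scene0.png

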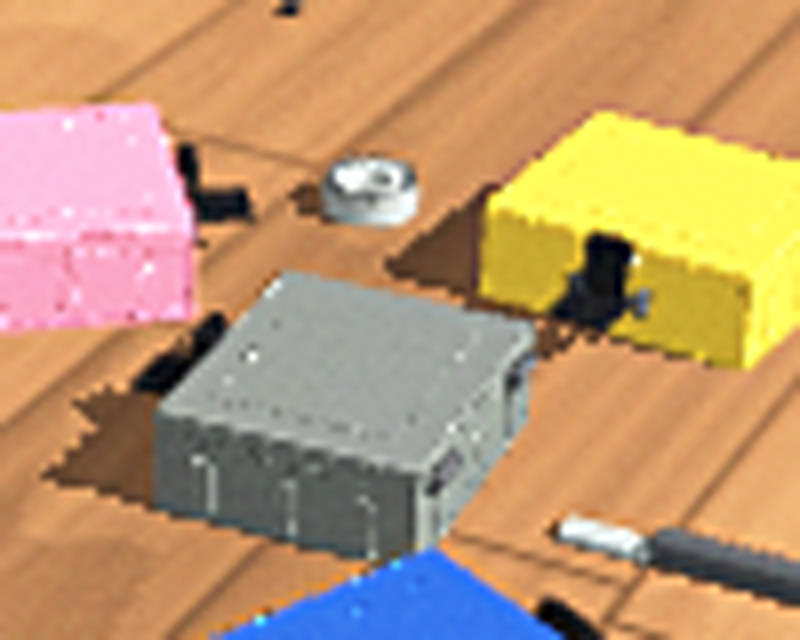

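Run:
```python
from h import *
T=load('top0');S=load('scene0')
tp=lambda x,y:((x+.5)/5-.5+80,(y+.5)/5-.5+150)
sp=lambda x,y:((x+.5)/8-.5+230,(y+.5)/8-.5+120)
names=['hinge+y','hinge-y','clasp-y','clasp+y']
t=[(422,150),(667,135),(682,347),(425,360)]; s=[(537,325),(418,472),(158,408),(285,272)]
P=[]
for n,a,b in zip(names,t,s):
    p,r=tri([(T,*tp(*a)),(S,*sp(*b))]); print(n,p.round(4),np.round(r,4), atz(T,*tp(*a),.054).round(4), atz(S,*sp(*b),.054).round(4)); P.append(p)
    
print(np.mean(P,0))
for src in (0,1):
    Q=np.array([atz(T,*tp(*a),.054) if src==0 else atz(S,*sp(*b),.054) for a,b in zip(t,s)])
    x=(Q[0]+Q[1]-Q[2]-Q[3])/2; y=(Q[0]+Q[3]-Q[1]-Q[2])/2
    print(Q.mean(0).round(4), np.linalg.norm(x),np.linalg.norm(y),np.degrees(np.arctan2(x[1],x[0])),np.degrees(np.arctan2(-y[0],y[1])))
print('wheel',tri([(T,*tp(147.5,431)),(S,*sp(370,178))]), atz(T,*tp(147.5,431),.018),atz(S,*sp(370,178),.018))
print('tab end corners', atz(T,*tp(532,425),.028),atz(T,*tp(587,425),.028))
```

```text
hinge+y [0.6366 0.165  0.0532] [0.0021 0.0021] [0.6347 0.1636 0.054 ] [0.6384 0.1659 0.054 ]
hinge-y [0.6477 0.0169 0.0546] [0.0011 0.0011] [0.647  0.0163 0.054 ] [0.648  0.0187 0.054 ]
clasp-y [0.5211 0.0034 0.0568] [0.0029 0.0029] [0.519  0.0019 0.054 ] [0.5207 0.0098 0.054 ]
clasp+y [0.5083 0.1534 0.0541] [0.0003 0.0003] [0.5081 0.1533 0.054 ] [0.5084 0.1539 0.054 ]
[0.57846617 0.08467378 0.05469594]
[0.5772 0.0838 0.054 ] 0.127825361209391 0.14974591998266845 5.534541510998359 4.441579199203992
[0.5789 0.0871 0.054 ] 0.12909153281552965 0.1460619682158316 4.626605189976732 4.306225774067924
wheel (array([0.46587411, 0.32835737, 0.0198016 ]), [np.float64(0.0013452914535871674), np.float64(0.0013452914535870065)]) [0.46487086 0.32822979 0.018     ] [0.46501233 0.33301935 0.018     ]
tab end corners [0.47286455 0.0932396  0.028     ] [0.47356833 0.06019763 0.028     ]
```

Case centre is about (0.578, 0.085) with yaw about 5°. The lid corners triangulate to z ≈ 54 mm, as they should. The wheel's top is at (0.465, 0.330), z ≈ 19 mm. Next I turn the tool to the case yaw and look from the wrist camera above both.

Request:
move_arm(gripper=[1, 1, 1, 1, 1, 1, 1, 1, 1, 1], xyz=[[-15, 0, 0], [-15, 0, 0], [-20, 0, 0], [0, -55, 28], [0, -55, 28], [0, -55, 28], [0, -55, 28], [0, -55, 28], [0, -55, 28], [0, 0, 0]], angular=[[-10.4, 0, 0], [-10.4, 0, 0], [-10.4, 0, 0], [0, 0, 0], [0, 0, 0], [0, 0, 0], [0, 0, 0], [0, 0, 0], [0, 0, 0], [0, 0, 0]])

```text
t: 1.4
tool_pos: [0.4602, 0.1985, 0.2791]
ee_rot: [[-0.002, -0.108, 0.994], [-0.005, 0.994, 0.108], [-1.0, -0.005, -0.003]]
ft_force: [-0.2, 1.1, 0.2]
grip_width: 0.0855
```

Run:
```python
from h import *
c=snap('wrist','w1'); s=robot.get_state(); print(s['t'],s['tool_pos'],s['ee_rot'].round(3),s['ft_force']); print(c['xyz'])
```

```text
1.45 [0.45887737 0.20024952 0.27907389] [[-0.003 -0.11   0.994]
 [-0.004  0.994  0.11 ]
 [-1.    -0.003 -0.004]] [-0.49541949 -0.14876699  0.698071  ]
[0.39270476 0.19263831 0.42281619]
```

View pics/w1.png

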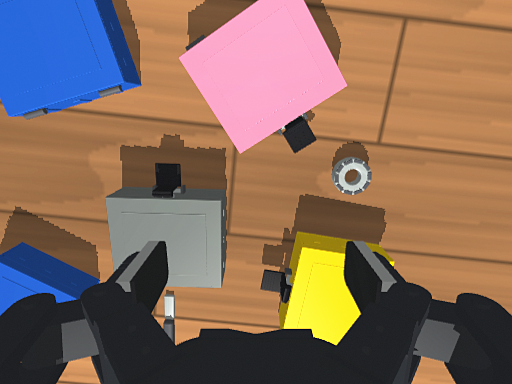

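The wrist view shows the grey case at (167,240) with its clasp towards the robot (upwards in the picture), and the wheel at (352,176). I'll crop both.

Run:
```python
from h import *
crop('w1',95,150,235,300,5,'c_w1a'); crop('w1',320,145,385,205,8,'c_w1b')
```

```text
(no output)
```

View pics/c_w1a.png

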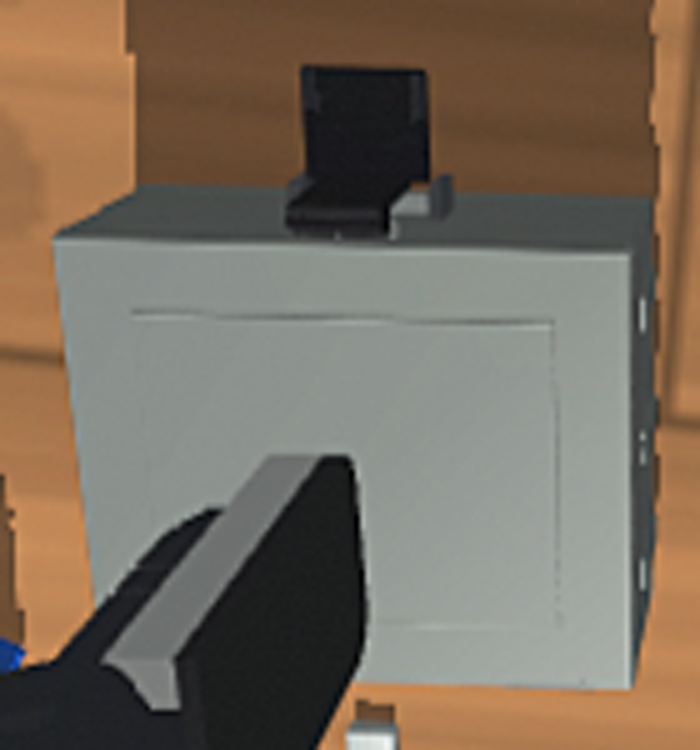

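View pics/c_w1b.png

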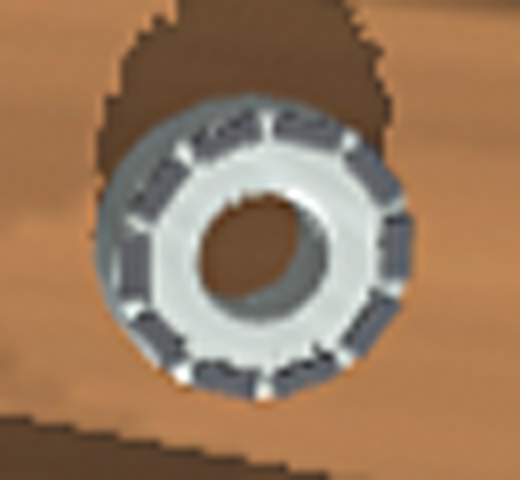

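Run:
```python
from h import *
T=load('top0');S=load('scene0');W=load('w1')
tp=lambda x,y:((x+.5)/5-.5+80,(y+.5)/5-.5+150)
sp=lambda x,y:((x+.5)/8-.5+230,(y+.5)/8-.5+120)
wp=lambda x,y:((x+.5)/5-.5+95,(y+.5)/5-.5+150)
wq=lambda x,y:((x+.5)/8-.5+320,(y+.5)/8-.5+145)
for n,a,b,d in zip(['h+y','c-y','c+y'],[(422,150),(682,347),(425,360)],[(537,325),(158,408),(285,272)],[(632,690),(55,238),(632,252)]):
    print(n,tri([(T,*tp(*a)),(W,*wp(*d))]),tri([(T,*tp(*a)),(W,*wp(*d)),(S,*sp(*b))]),atz(W,*wp(*d),.054))
print('tab',atz(W,*wp(303,66),.028),atz(W,*wp(427,70),.028), tri([(T,*tp(532,425)),(W,*wp(427,70))]),tri([(T,*tp(587,425)),(W,*wp(303,66))]))
print('wheel',tri([(T,*tp(147.5,431)),(W,*wq(263,257))]),atz(W,*wq(263,257),.018),tri([(T,*tp(147.5,431)),(W,*wq(263,257)),(S,*sp(370,178))]))
```

```text
h+y (array([0.636615  , 0.16616264, 0.05334469]), [np.float64(0.0028622167433749336), np.float64(0.0028622167433747154)]) (array([0.63718268, 0.16645327, 0.05306178]), [np.float64(0.0033225477849646453), np.float64(0.002413862886952249), np.float64(0.0009484314661673437)]) [0.6384134  0.16831659 0.054     ]
c-y (array([0.52250326, 0.00410048, 0.04470232]), [np.float64(0.002685936917856982), np.float64(0.0026859369178571196)]) (array([0.52107857, 0.0062807 , 0.05373618]), [np.float64(0.004707686950812301), np.float64(0.0030430503449548523), np.float64(0.002384703631684025)]) [0.5218493  0.00951598 0.054     ]
c+y (array([0.51052145, 0.15670424, 0.04511699]), [np.float64(0.001836475779096751), np.float64(0.0018364757790967523)]) (array([0.50852098, 0.15592862, 0.05258392]), [np.float64(0.002179256994823647), np.float64(0.002702318726617008), np.float64(0.0011485797028638414)]) [0.50935573 0.15844488 0.054     ]
tab [0.47516261 0.06425225 0.028     ] [0.47264278 0.09741015 0.028     ] (array([0.47388354, 0.09516927, 0.01932234]), [np.float64(0.0005329199829034373), np.float64(0.0005329199829034373)]) (array([0.47524863, 0.06175072, 0.02134188]), [np.float64(0.001338613203758274), np.float64(0.001338613203758272)])
wheel (array([0.46620518, 0.33213654, 0.01554423]), [np.float64(0.002915983478614938), np.float64(0.0029159834786149207)]) [0.4671041  0.33410731 0.018     ] (array([0.46586913, 0.33089806, 0.01900061]), [np.float64(0.00301635624257773), np.float64(0.002837547142570411), np.float64(0.00019969542528476333)])
```

Taking the three views together, the case centre is (0.579, 0.0865) with yaw 4.8°, and the wheel is at (0.466, 0.331). The tab point is then (0.482, 0.078), which fits the tab's seen outer end. I shut the fingers and go above the tab, slightly outboard.

Request:
move_arm(gripper=[0, 0, 0, 0, 0, 0, 0, 0], xyz=[[0, -60, 5], [0, -60, 6], [40, -3, 0], [60, 0, 0], [60, 0, 0], [50, 0, 0], [17, 0, 0], [0, 0, 0]], angular=[[1.5, 0, 0], [0, 0, 0], [0, 0, 0], [0, 0, 0], [0, 0, 0], [0, 0, 0], [0, 0, 0], [0, 0, 0]], force=40)

```text
t: 2.45
tool_pos: [0.4797, 0.0888, 0.0472]
ee_rot: [[-0.001, -0.098, 0.995], [0.004, 0.995, 0.098], [-1.0, 0.004, -0.0]]
ft_force: [-0.6, 0.1, -0.3]
grip_width: 0.0002
```

Run:
```python
from h import *
c=snap('wrist','w2');snap('scene','s2');crop('s2',210,90,330,190,6,'c_s2'); s=robot.get_state(); print(s['t'],s['tool_pos'],s['ee_rot'].round(3),s['ft_force'],s['grip_width'])
```

```text
2.55 [0.48126417 0.088523   0.04887442] [[ 0.003 -0.097  0.995]
 [ 0.003  0.995  0.097]
 [-1.     0.003  0.004]] [-0.12879241 -0.75886469 -0.27767649] 0.0003416486800493567
```

View pics/w2.png

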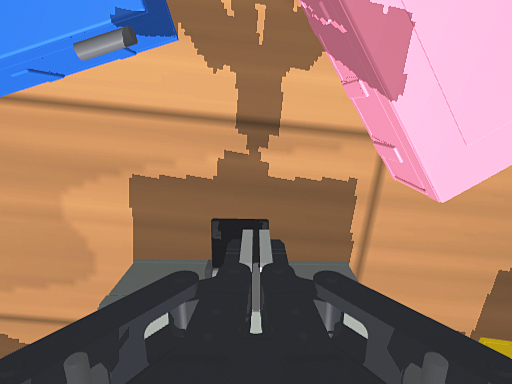

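View pics/c_s2.png

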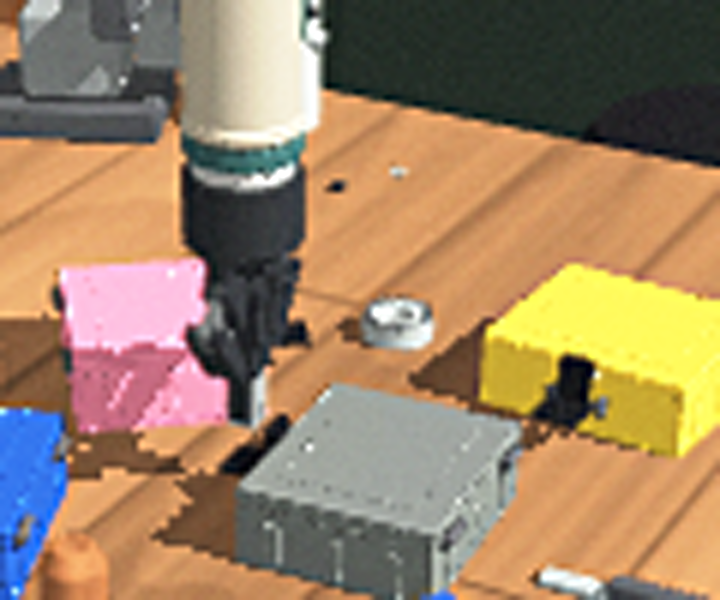

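The fingers are shut and hang about 10 mm to the +y side of the tab (fingertips at column 257, tab at 212–268). I correct that and come down to just above the tab.

Request:
move_arm(gripper=[0, 0, 0, 0], xyz=[[0, -10, 0], [0, -1, 0], [15, 0, 0], [0, 0, 0]], angular=[[0.5, 0, 0], [0, 0, 0], [0, 0, 0], [0, 0, 0]])

```text
t: 3.05
tool_pos: [0.4858, 0.0771, 0.0378]
ee_rot: [[0.013, -0.088, 0.996], [0.004, 0.996, 0.088], [-1.0, 0.003, 0.013]]
ft_force: [0.2, -0.5, 0.9]
grip_width: 0.0001
```

Run:
```python
from h import *
c=snap('wrist','w3'); crop('w3',150,180,350,330,4,'c_w3');s=robot.get_state(); print(s['t'],s['tool_pos'],s['ee_rot'].round(3),s['ft_force'],s['grip_width'])
```

```text
3.1 [0.48668587 0.07715238 0.03843502] [[ 0.015 -0.088  0.996]
 [ 0.004  0.996  0.088]
 [-1.     0.002  0.015]] [0.66943352 0.20655228 0.42420427] -0.0002906549548244634
```

View pics/c_w3.png

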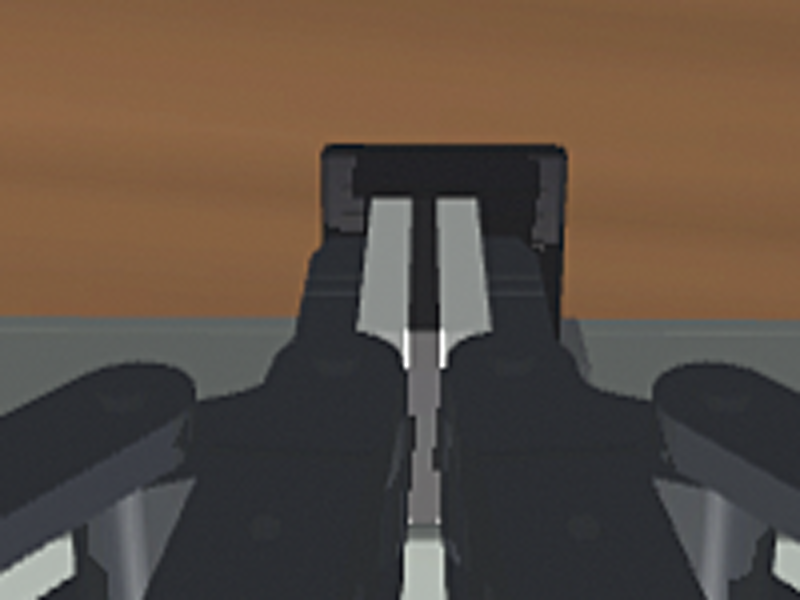

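The tips are nearly centred over the tab (tip gap at crop column 424, tab at 322–566), about 3 mm to the -y side and 6 mm too close to the hook. I correct that, then press in small steps.

Request:
move_arm(gripper=[0, 0, 0, 0], xyz=[[0, 2, -6], [0, 0, 0], [5, 0, 0], [0, 0, 0]], angular=[[0, 0.9, 0], [0, 0, 0], [0, 0, 0], [0, 0, 0]])

```text
t: 3.6
tool_pos: [0.4811, 0.0787, 0.0346]
ee_rot: [[0.001, -0.088, 0.996], [0.002, 0.996, 0.088], [-1.0, 0.002, 0.001]]
ft_force: [-0.3, 1.1, 0.5]
grip_width: 0.0002
```

Request:
move_arm(gripper=[0, 0, 0, 0, 0], xyz=[[2, 0, 0], [2, 0, 0], [2, 0, 0], [2, 0, 0], [2, 0, 0]], angular=[[0, 0, 0], [0, 0, 0], [0, 0, 0], [0, 0, 0], [0, 0, 0]])

```text
t: 4.22
tool_pos: [0.4809, 0.0787, 0.0244]
ee_rot: [[0.0, -0.088, 0.996], [0.002, 0.996, 0.088], [-1.0, 0.002, 0.0]]
ft_force: [-1.5, -0.5, 5.9]
grip_width: 0.0003
```

Run:
```python
from h import *
snap('scene','s4');crop('s4',210,70,330,190,5,'c_s4'); s=robot.get_state(); print(s['t'],s['tool_pos'],s['ft_force'])
```

```text
4.275 [0.48093257 0.07872163 0.02438751] [-1.37720614 -1.25841     5.86972396]
```

View pics/c_s4.png

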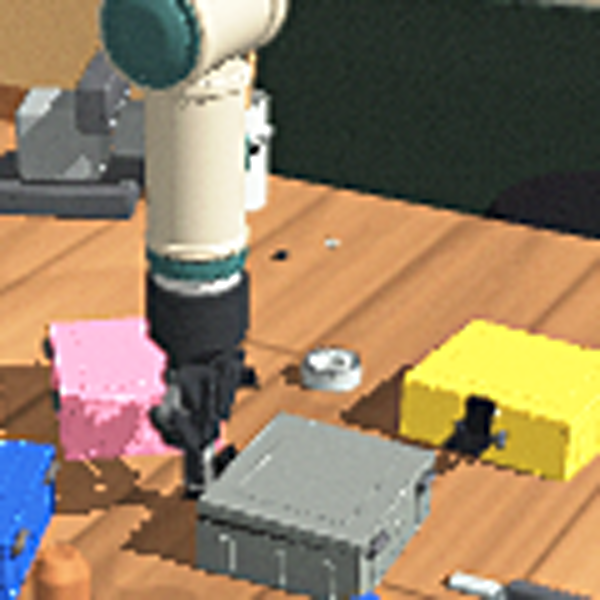

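A seam now shows under the lid at the clasp side, so it may just be starting to open. I press a little more and look again.

Request:
move_arm(gripper=[0, 0, 0], xyz=[[1, 0, 0], [1, 0, 0], [0, 0, 0]], angular=[[0, 0, 0], [0, 0, 0], [0, 0, 0]])

```text
t: 4.65
tool_pos: [0.4809, 0.0787, 0.0236]
ee_rot: [[0.001, -0.088, 0.996], [0.002, 0.996, 0.088], [-1.0, 0.002, 0.001]]
ft_force: [-1.3, 0.1, 6.1]
grip_width: -0.0001
```

Run:
```python
from h import *
snap('scene','s5');crop('s5',210,70,330,190,5,'c_s5'); s=robot.get_state(); print(s['t'],s['tool_pos'],s['ft_force'])
```

```text
4.7 [0.48097042 0.0787112  0.02370473] [-1.72131152 -1.46224512  6.51781097]
```

View pics/c_s5.png

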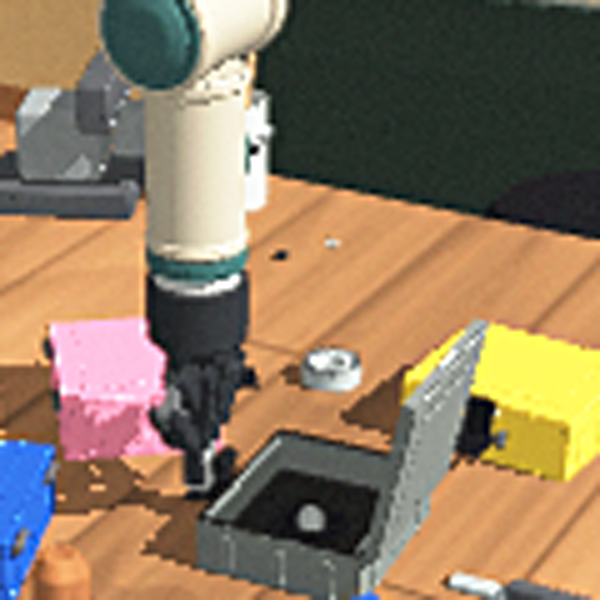

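The lid is fully open, with the spigot visible in the scene crop at (312,517). Before going to the wheel I check the room around it and locate the spigot.

Run:
```python
from h import *
W=load('w1');S=load('scene0')
print('pink tab',[atz(W,u,v,.028).round(3).tolist() for u,v in((315,140),(300,152),(283,132))])
print('yellow',[atz(W,u,v,z).round(3).tolist() for u,v,z in((296,234,.054),(393,246,.054),(262,275,.028),(264,290,.028))])
S=load('s5')
# spigot top z=26: crop (312,517) scale5 off 210,70
print('spigot mid z20',atz(S,(312.5)/5-.5+210,517.5/5-.5+70,.020))
c=np.array([.579,.0865,0]);a=np.radians(4.8);R=np.array([[np.cos(a),-np.sin(a),0],[np.sin(a),np.cos(a),0],[0,0,1]])
print('spigot exp',c+R@[-.005,0,.012], 'hinge',c+R@[.065,0,.042])
```

```text
pink tab [[0.422, 0.272, 0.028], [0.44, 0.255, 0.028], [0.416, 0.229, 0.028]]
yellow [[0.546, 0.262, 0.054], [0.549, 0.395, 0.054], [0.628, 0.226, 0.028], [0.653, 0.232, 0.028]]
spigot mid z20 [0.57500534 0.08598474 0.02      ]
spigot exp [0.57401754 0.08608161 0.012     ] hinge [0.64377204 0.09193906 0.042     ]
```

Request:
move_arm(gripper=[0, 0, 0.3, 1, 1, 1, 1, 1, 1], xyz=[[-30, 0, 0], [-60, 0, 0], [-30, 50, -10], [0, 50, -10], [0, 50, 0], [0, 50, 0], [0, 30, 0], [0, 0, 0], [0, 0, 0]], angular=[[0, 0, 0], [0, 0, 0], [0, 0, 0], [0, 0, 0], [0, 0, 0], [0, 0, 0], [0, 0, 0], [0, 0, 0], [0, 0, 0]])

```text
t: 5.82
tool_pos: [0.4428, 0.3121, 0.1474]
ee_rot: [[0.006, -0.085, 0.996], [0.004, 0.996, 0.085], [-1.0, 0.004, 0.006]]
ft_force: [0.2, -1.0, 1.0]
grip_width: 0.0854
```

Run:
```python
from h import *
snap('wrist','w6');  s=robot.get_state(); print(s['t'],s['tool_pos'],s['ee_rot'].round(3),s['ft_force'])
```

```text
5.875 [0.44291118 0.31203612 0.14744899] [[ 0.006 -0.084  0.996]
 [ 0.005  0.996  0.084]
 [-1.     0.004  0.006]] [-0.09746241 -0.78065088  0.22473648]
```

View pics/w6.png

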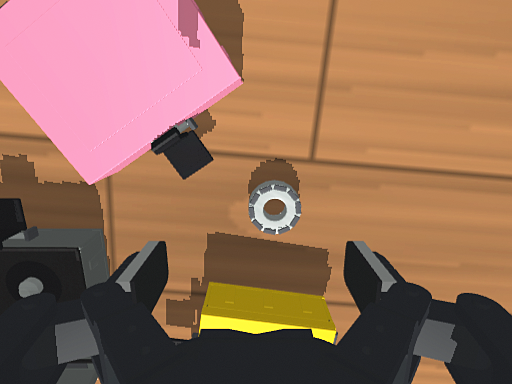

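The wheel is at (274,207), close to the image centre, and the spigot shows at (31,287). I measure both here.

Run:
```python
from h import *
crop('w6',235,170,315,245,8,'c_w6');crop('w6',0,230,120,330,6,'c_w6b')
```

```text
(no output)
```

View pics/c_w6.png

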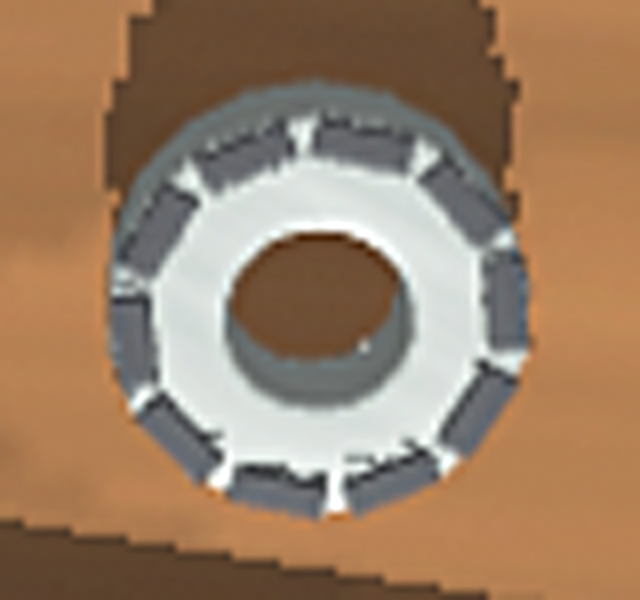

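View pics/c_w6b.png

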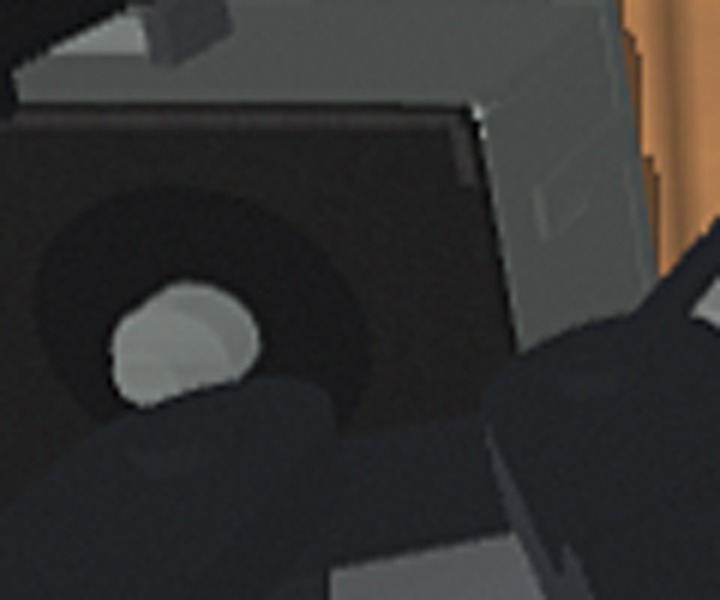

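Run:
```python
from h import *
W=load('w1');V=load('w6');S=load('scene0')
b=((319.5)/8-.5+235,(319.5)/8-.5+170); a=((263.5)/8-.5+320,257.5/8-.5+145); s=(370.5/8-.5+230,178.5/8-.5+120)
print(tri([(W,*a),(V,*b)]),tri([(W,*a),(V,*b),(S,*s)]),atz(V,*b,.018))
```

```text
(array([0.46696728, 0.33385612, 0.018703  ]), [np.float64(8.880776634694451e-06), np.float64(8.88077663476022e-06)]) (array([0.46634556, 0.33339955, 0.01870089]), [np.float64(0.000737669081249738), np.float64(0.0007237666055352254), np.float64(0.0014597618850620596)]) [0.46719954 0.33392198 0.018     ]
```

The wheel is at (0.467, 0.334) with its bore rim at z ≈ 18.7 mm, in agreement with 18 mm. I go over it and down.

Request:
move_arm(gripper=[1, 1, 1, 1, 1, 1], xyz=[[0, 20, 26], [0, 0, 0], [50, 0, 0], [45, 0, 0], [20, 0, 0], [0, 0, 0]], angular=[[0, 0.3, 0], [0, 0, 0], [0, 0, 0], [0, 0, 0], [0, 0, 0], [0, 0, 0]])

```text
t: 6.62
tool_pos: [0.468, 0.3265, 0.0308]
ee_rot: [[-0.0, -0.076, 0.997], [0.001, 0.997, 0.076], [-1.0, 0.001, -0.0]]
ft_force: [0.5, -0.4, 1.1]
grip_width: 0.0854
```

Run:
```python
from h import *
snap('wrist','w7');  s=robot.get_state(); print(s['t'],s['tool_pos'],s['ee_rot'].round(3),s['ft_force'])
```

```text
6.675 [0.46868108 0.32690659 0.03172887] [[ 0.001 -0.076  0.997]
 [ 0.002  0.997  0.076]
 [-1.     0.002  0.002]] [0.02707872 0.53691173 0.51650102]
```

View pics/w7.png

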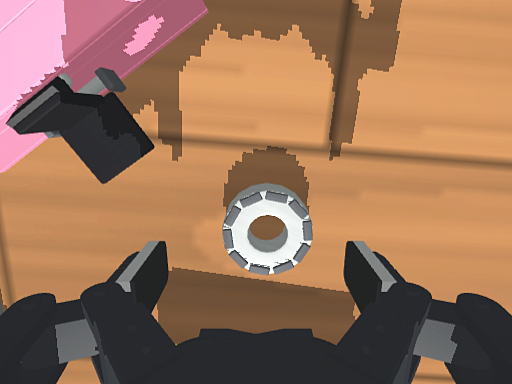

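The wheel is centred at (267,232), about 6.5 mm to +y of the jaw middle. I correct and go down to the gripping height.

Request:
move_arm(gripper=[1, 1, 1, 1], xyz=[[0, 6.5, -1.5], [15, 0, 0], [15, 0, 0], [0, 0, 0]], angular=[[0, 0, 0], [0, 0, 0], [0, 0, 0], [0, 0, 0]])

```text
t: 7.18
tool_pos: [0.4684, 0.3342, 0.003]
ee_rot: [[0.006, -0.075, 0.997], [0.005, 0.997, 0.075], [-1.0, 0.004, 0.007]]
ft_force: [1.0, 0.0, -0.1]
grip_width: 0.0849
```

Request:
move_arm(gripper=[0, 0, 0, 0, 0, 0], xyz=[[0, 0, 0], [0, 0, 0], [0, 0, 0], [0, 0, 0], [0, 0, 0], [0, 0, 0]], angular=[[0, 0.3, 0], [0, 0, 0], [0, 0, 0], [0, 0, 0], [0, 0, 0], [0, 0, 0]], force=40)

```text
t: 7.92
tool_pos: [0.4687, 0.3343, 0.0034]
ee_rot: [[0.001, -0.076, 0.997], [0.004, 0.997, 0.076], [-1.0, 0.004, 0.002]]
ft_force: [-0.2, -0.5, 0.3]
grip_width: 0.0497
```

Run:
```python
from h import *
snap('wrist','w8');  s=robot.get_state(); print(s['t'],s['tool_pos'],s['ee_rot'].round(3),s['ft_force'],s['grip_width'])
```

```text
7.975 [0.46867803 0.33435957 0.00342045] [[ 0.001 -0.076  0.997]
 [ 0.004  0.997  0.076]
 [-1.     0.004  0.002]] [0.74756707 0.71908978 0.20236017] 0.049759420736916506
```

View pics/w8.png

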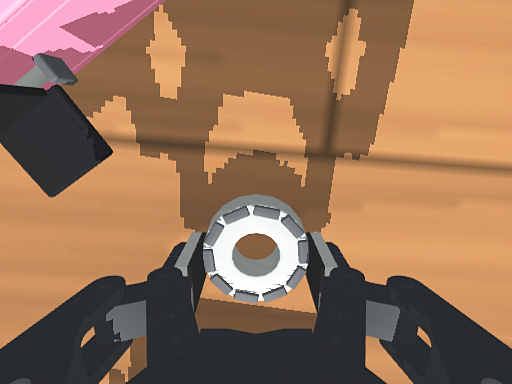

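The gripper holds the wheel: width 49.8 mm, wheel centred between the pads at (256,252). I lift it and go towards the open case, staying high.

Request:
move_arm(gripper=[0, 0, 0, 0, 0, 0, 0, 0, 0, 0], xyz=[[-20, 0, 0], [-60, 0, 0], [-60, 0, 0], [0, -40, 12], [0, -55, 18], [0, -55, 18], [0, -55, 18], [0, -50, 16], [0, 0, 0], [0, 0, 0]], angular=[[0, 0, 0], [0, 0, 0], [0, 0, 0], [0, 0, 0], [0, 0, 0], [0, 0, 0], [0, 0, 0], [0, 0, 0], [0, 0, 0], [0, 0, 0]])

```text
t: 9.22
tool_pos: [0.5715, 0.0786, 0.1431]
ee_rot: [[-0.002, -0.078, 0.997], [0.003, 0.997, 0.078], [-1.0, 0.003, -0.002]]
ft_force: [0.0, 0.2, -2.9]
grip_width: 0.0497
```

Run:
```python
from h import *
snap('wrist','w9'); snap('scene','s9');crop('s9',200,60,340,180,5,'c_s9');  s=robot.get_state(); print(s['t'],s['tool_pos'],s['ee_rot'].round(3),s['ft_force'],s['grip_width'])
```

```text
9.325 [0.57158493 0.07921026 0.14334113] [[-0.001 -0.079  0.997]
 [ 0.002  0.997  0.079]
 [-1.     0.002 -0.001]] [ 0.17107652  0.09746886 -1.28214678] 0.04940901245479107
```

View pics/w9.png

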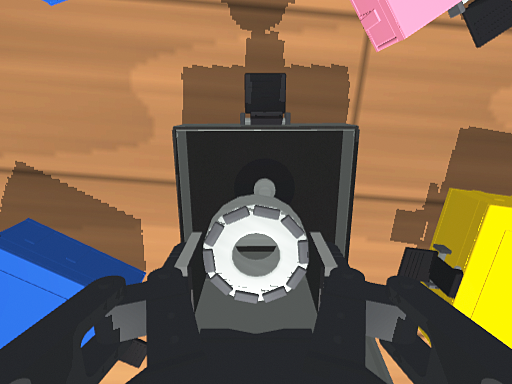

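View pics/c_s9.png

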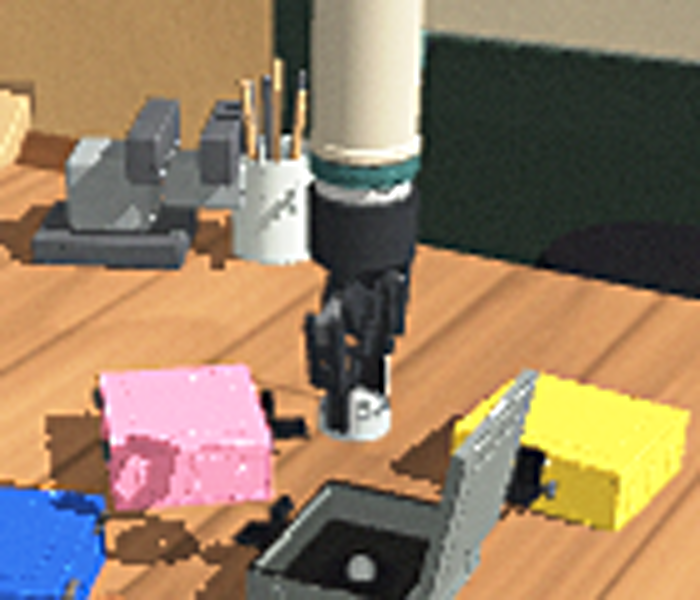

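The wheel is held over the case and hangs level. The spigot's top shows at about (264,187). I measure it and compare it with the expected place.

Run:
```python
from h import *
crop('w9',225,100,305,200,7,'c_w9')
V=load('w9');W6=load('w6')
for p in ((264,187,.024),(264,187,.026),(174,127,.042),(358,127,.042)): print(p,atz(V,*p).round(4))
```

```text
(264, 187, 0.024) [0.5707 0.0874 0.024 ]
(264, 187, 0.026) [0.5702 0.0873 0.026 ]
(174, 127, 0.042) [0.5221 0.0101 0.042 ]
(358, 127, 0.042) [0.5107 0.1577 0.042 ]
```

View pics/c_w9.png

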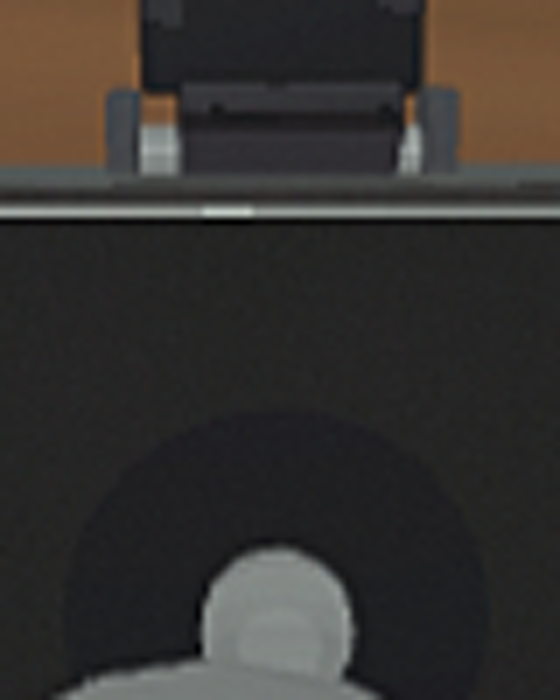

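Run:
```python
from h import *
V=load('w9');S=load('s9')
f=lambda x,y:((x+.5)/7-.5+225,(y+.5)/7-.5+100)
print(atz(V,*f(280,648),.026).round(4), atz(V,*f(276,618),.012).round(4))
a=atz(V,174,127,.042);b=atz(V,358,127,.042);m=(a+b)/2;d=(b-a)/np.linalg.norm(b-a);n=np.array([d[1],-d[0],0]);print('rim-based',m+.06*n,np.degrees(np.arctan2(n[1],n[0])))
```

```text
[0.575  0.0882 0.026 ] [0.5746 0.0881 0.012 ]
rim-based [0.57619203 0.08851034 0.042     ] 4.429497977939559
```

The wrist camera puts the spigot at (0.575, 0.088) and the scene camera at (0.575, 0.086), so they agree. I centre on it and descend to above the spigot.

Request:
move_arm(gripper=[0, 0, 0, 0, 0], xyz=[[0, 9, 5.5], [0, 0, 0], [50, 0, 0], [38, 0, 0], [0, 0, 0]], angular=[[0, 0, 0], [0, 0, 0], [0, 0, 0], [0, 0, 0], [0, 0, 0]])

```text
t: 9.95
tool_pos: [0.5771, 0.0948, 0.0551]
ee_rot: [[0.003, -0.087, 0.996], [0.003, 0.996, 0.087], [-1.0, 0.003, 0.003]]
ft_force: [-0.9, 0.8, -2.0]
grip_width: 0.0497
```

Run:
```python
from h import *
snap('wrist','w10'); crop('w10',150,150,350,300,4,'c_w10'); snap('scene','s10');crop('s10',220,70,320,180,6,'c_s10');  s=robot.get_state(); print(s['t'],s['tool_pos'],s['ee_rot'].round(3),s['ft_force'],s['grip_width'])
```

```text
10.05 [0.57985331 0.0947228  0.05811827] [[ 0.009 -0.087  0.996]
 [ 0.003  0.996  0.087]
 [-1.     0.003  0.01 ]] [ 0.46839842  0.64885002 -2.31996456] 0.04972742888393036
```

View pics/c_w10.png

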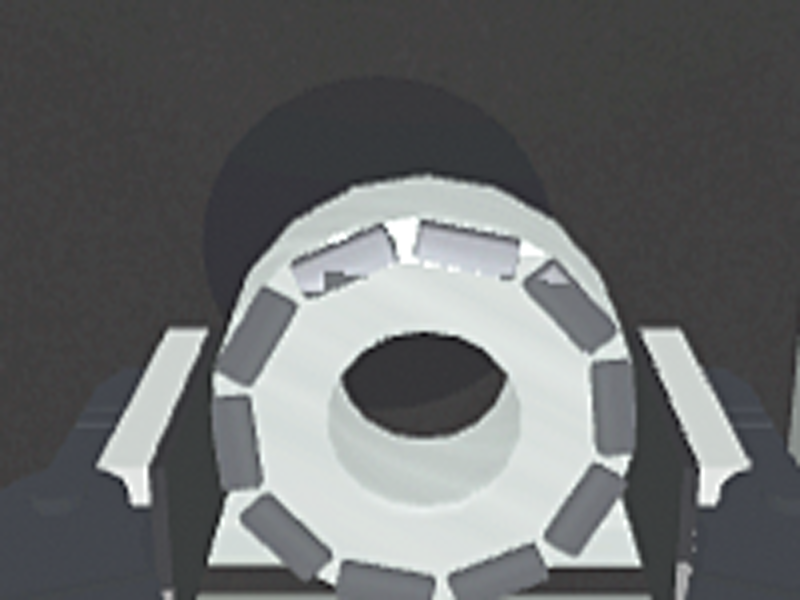

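View pics/c_s10.png

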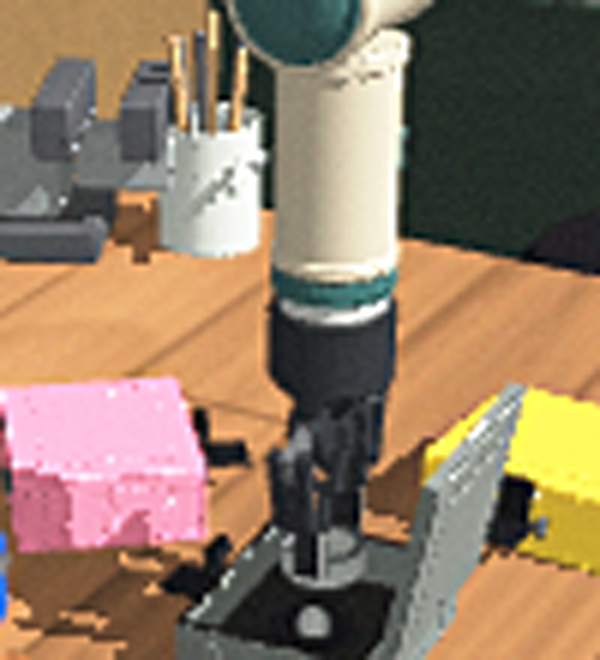

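The recess circle around the spigot (crop 204–550) is centred about 6–7 mm to -y of the bore. The pose reading says the same, so I correct.

Request:
move_arm(gripper=[0, 0, 0, 0], xyz=[[0, -6, -4], [0, 0, 0], [8, 0, 0], [0, 0, 0]], angular=[[0, 0.5, 0], [0, 0, 0], [0, 0, 0], [0, 0, 0]])

```text
t: 10.55
tool_pos: [0.5794, 0.088, 0.0545]
ee_rot: [[0.009, -0.087, 0.996], [0.003, 0.996, 0.087], [-1.0, 0.002, 0.009]]
ft_force: [-1.6, 0.8, -1.6]
grip_width: 0.0494
```

Run:
```python
from h import *
snap('wrist','w11'); crop('w11',150,150,350,300,4,'c_w11');  s=robot.get_state(); print(s['t'],s['tool_pos'],s['ee_rot'].round(3),s['ft_force'],s['grip_width'])
```

```text
10.6 [0.57987729 0.08804526 0.05486057] [[ 0.01  -0.087  0.996]
 [ 0.003  0.996  0.087]
 [-1.     0.002  0.01 ]] [ 0.88534917  0.94211472 -1.3714581 ] 0.04997424406655706
```

View pics/c_w11.png

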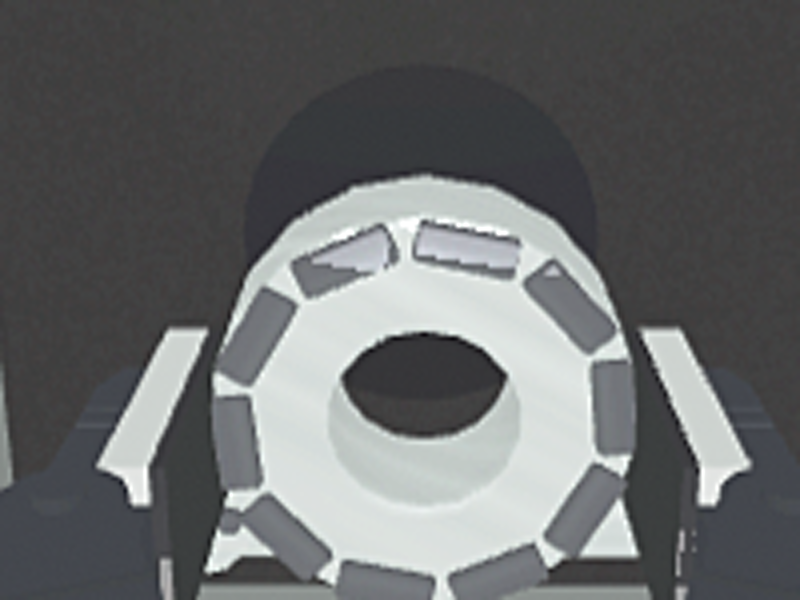

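Sideways it is now aligned (recess centre 421, bore 424). I correct x and the tilt while going lower.

Request:
move_arm(gripper=[0, 0, 0, 0], xyz=[[4, 0, -4], [8, 0, 0], [6, 0, -1], [0, 0, 0]], angular=[[0, 0.5, 0], [0, 0.2, 0], [0, 0, 0], [0, 0, 0]])

```text
t: 11.1
tool_pos: [0.5742, 0.0877, 0.0351]
ee_rot: [[-0.004, -0.087, 0.996], [0.002, 0.996, 0.087], [-1.0, 0.002, -0.004]]
ft_force: [0.4, -0.3, -1.9]
grip_width: 0.0497
```

Request:
move_arm(gripper=[0, 0, 0, 0, 0], xyz=[[0, 0.8, 2.2], [4, 0, 0], [4, 0, 0], [4, 0, 0], [0, 0, 0]], angular=[[0, -0.2, 0], [0, 0, 0], [0, 0, 0], [0, 0, 0], [0, 0, 0]])

```text
t: 11.72
tool_pos: [0.5768, 0.0886, 0.0224]
ee_rot: [[-0.0, -0.087, 0.996], [0.002, 0.996, 0.087], [-1.0, 0.002, 0.0]]
ft_force: [-0.7, -0.5, -2.3]
grip_width: 0.0498
```

Run:
```python
from h import *
snap('wrist','w12'); crop('w12',150,150,350,300,4,'c_w12');  s=robot.get_state(); print(s['t'],s['tool_pos'],s['ee_rot'].round(3),s['ft_force'],s['grip_width'])
```

```text
11.775 [0.57677747 0.08860848 0.02251637] [[ 0.    -0.087  0.996]
 [ 0.002  0.996  0.087]
 [-1.     0.002  0.   ]] [-0.76300431  0.09756253 -2.5978504 ] 0.04976299144076576
```

View pics/c_w12.png

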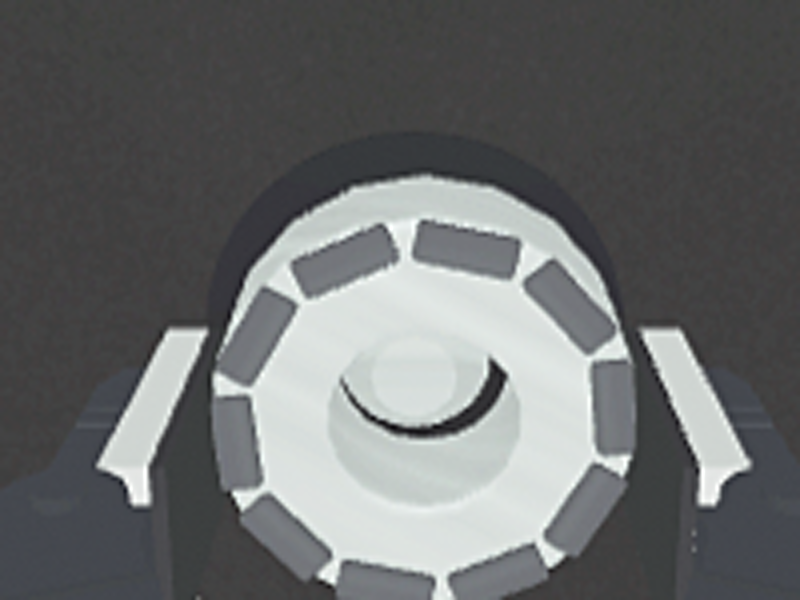

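The spigot's cone is inside the bore: its top is at crop (413,378), the bore at 424. It is about 1 mm to -y. I nudge and continue down in small steps.

Request:
move_arm(gripper=[0, 0, 0, 0, 0], xyz=[[0, -1.2, 0], [2, 0, 0], [2, 0, 0], [1.5, 0, 0], [0, 0, 0]], angular=[[0, 0, 0], [0, 0, 0], [0, 0, 0], [0, 0, 0], [0, 0, 0]])

```text
t: 12.4
tool_pos: [0.5773, 0.0876, 0.0169]
ee_rot: [[0.001, -0.087, 0.996], [0.002, 0.996, 0.087], [-1.0, 0.002, 0.001]]
ft_force: [-0.7, 0.0, -1.7]
grip_width: 0.0497
```

Run:
```python
from h import *
snap('wrist','w13'); crop('w13',150,150,350,300,4,'c_w13');  s=robot.get_state(); print(s['t'],s['tool_pos'],s['ee_rot'].round(3),s['ft_force'],s['grip_width'])
```

```text
12.45 [0.57737771 0.08758592 0.0169876 ] [[ 0.001 -0.087  0.996]
 [ 0.002  0.996  0.087]
 [-1.     0.002  0.001]] [ 1.27046891 -0.52070914 -3.1318517 ] 0.049747656176827804
```

View pics/c_w13.png

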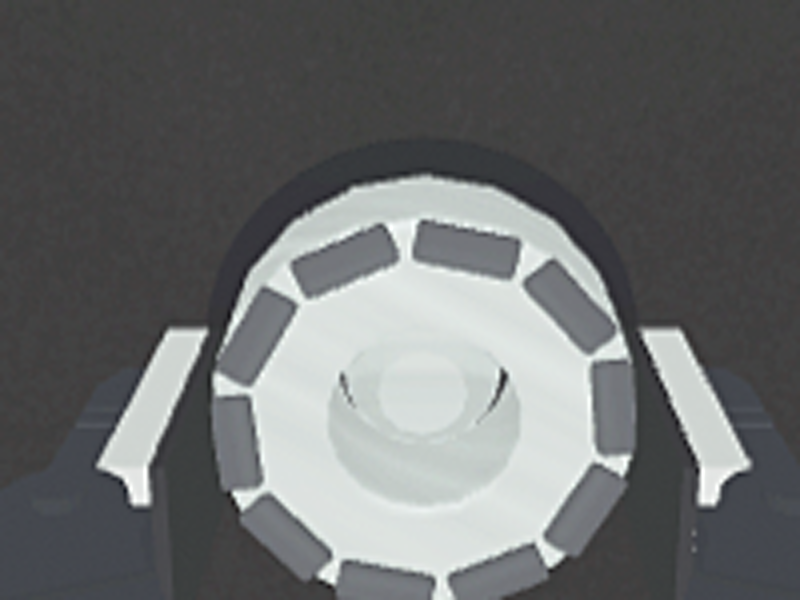

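The spigot sits concentric in the bore at (423,392). I do the last millimetres and then open.

Request:
move_arm(gripper=[0, 0, 0, 0], xyz=[[1, 0, 0], [1, 0, 0], [1, 0, 0], [0, 0, 0]], angular=[[0, 0, 0], [0, 0, 0], [0, 0, 0], [0, 0, 0]])

```text
t: 12.95
tool_pos: [0.5774, 0.0876, 0.0155]
ee_rot: [[0.002, -0.087, 0.996], [0.002, 0.996, 0.087], [-1.0, 0.002, 0.002]]
ft_force: [-0.0, -1.0, -3.0]
grip_width: 0.0498
```

Request:
move_arm(gripper=[0, 0.75, 0.85, 0.85, 0.85], xyz=[[1.5, 0, 0], [0, 0, 0], [0, 0, 0], [0, 0, 0], [0, 0, 0]], angular=[[0, 0, 0], [0, 0, 0], [0, 0, 0], [0, 0, 0], [0, 0, 0]])

```text
t: 13.58
tool_pos: [0.5787, 0.0877, 0.0155]
ee_rot: [[0.005, -0.087, 0.996], [0.002, 0.996, 0.087], [-1.0, 0.002, 0.005]]
ft_force: [0.1, 0.1, -0.2]
grip_width: 0.0725
```

Run:
```python
from h import *
snap('wrist','w14'); crop('w14',150,150,350,300,4,'c_w14');  s=robot.get_state(); print(s['t'],s['tool_pos'],s['ee_rot'].round(3),s['ft_force'],s['grip_width'])
```

```text
13.625 [0.57868151 0.08764392 0.01546628] [[ 0.005 -0.087  0.996]
 [ 0.002  0.996  0.087]
 [-1.     0.002  0.005]] [-0.00346824 -0.17891116 -0.39921704] 0.07267186432247934
```

View pics/c_w14.png

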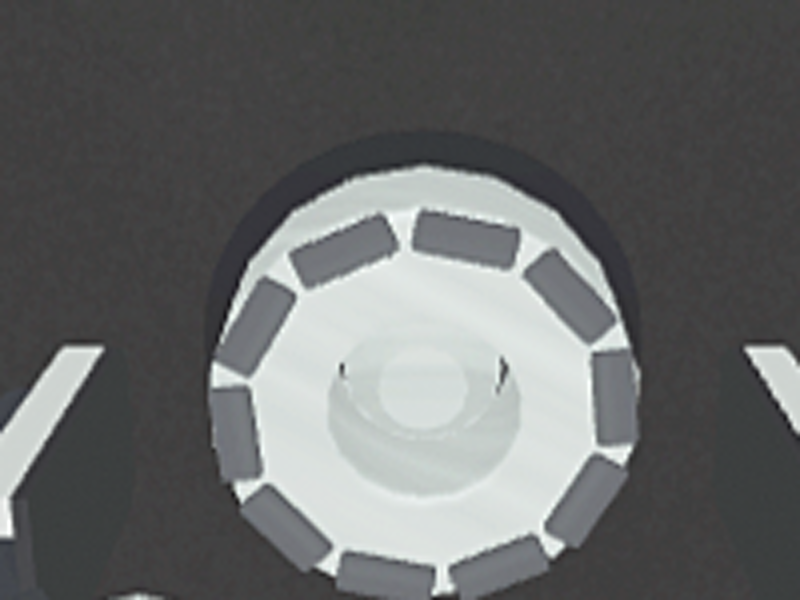

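The spigot is concentric and its top sits below the wheel's face, and the fingers are clear. I lift straight out and check from above.

Request:
move_arm(gripper=[0.85, 0.85, 0.85, 0.85, 0.85, 0.85, 0.85], xyz=[[-20, 0, 0], [-40, 0, 0], [-55, 0, 0], [-55, 0, -20], [-50, 0, -40], [0, 0, 0], [0, 0, 0]], angular=[[0, 0, 0], [0, 0, 0], [0, 0, 0], [0, 0, 0], [0, 0, 0], [0, 0, 0], [0, 0, 0]])

```text
t: 14.5
tool_pos: [0.5183, 0.0819, 0.2388]
ee_rot: [[0.003, -0.087, 0.996], [0.002, 0.996, 0.087], [-1.0, 0.002, 0.003]]
ft_force: [0.2, 0.2, 0.1]
grip_width: 0.0729
```

Run:
```python
from h import *
snap('wrist','w15'); snap('scene','s15');crop('s15',220,70,320,180,6,'c_s15'); s=robot.get_state(); print(s['t'],s['tool_pos'],s['ee_rot'].round(3),s['ft_force'],s['grip_width'])
```

```text
14.6 [0.51829753 0.08188656 0.23807956] [[ 0.001 -0.087  0.996]
 [ 0.002  0.996  0.087]
 [-1.     0.002  0.001]] [0.23376373 0.19021769 0.21956451] 0.07256550220238878
```

View pics/w15.png

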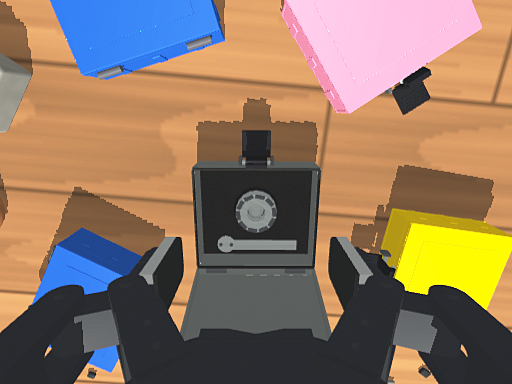

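View pics/c_s15.png

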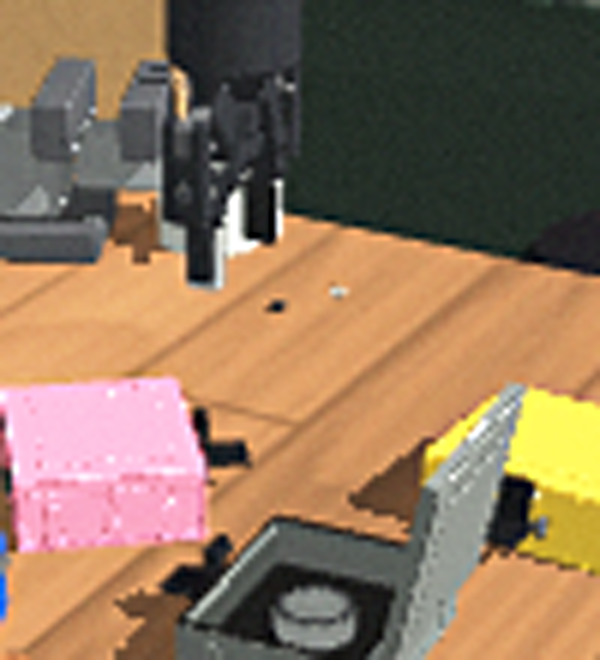

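Run:
```python
from h import *
crop('w15',225,180,290,245,9,'c_w15');crop('s15',255,155,290,185,18,'c_s15b')
V=load('w15');S=load('s15')
print([proj(V,[.575,.0875,z]).round(1).tolist() for z in(.012,.03)],[proj(S,[.575,.0875,z]).round(1).tolist() for z in(.012,.03)])
```

```text
[[255.1, 207.8], [255.2, 212.4]] [[272.1, 174.6], [272.2, 170.5]]
```

View pics/c_w15.png

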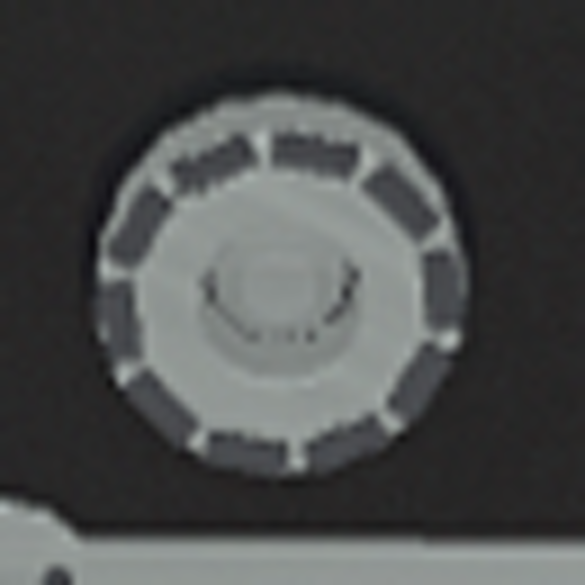

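View pics/c_s15b.png

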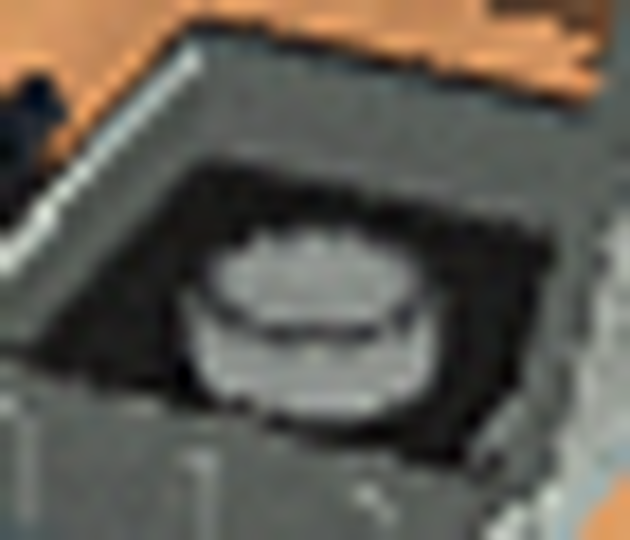

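The wheel is flat and home: its top centre shows at scene (272.5,170.5), against (272.2,170.5) predicted for z = 30 mm. Next, with the fingers shut, I go over the lid to behind it.

Request:
move_arm(gripper=[0, 0, 0, 0, 0, 0, 0], xyz=[[0, 0, 0], [0, 0, 40], [0, 0, 55], [0, 0, 55], [0, 0, 50], [0, 0, 0], [0, 0, 0]], angular=[[0, 0, 0], [0, 0, 0], [0, 0, 0], [0, 0, 0], [0, 0, 0], [0, 0, 0], [0, 0, 0]])

```text
t: 15.48
tool_pos: [0.7219, 0.0996, 0.2232]
ee_rot: [[-0.019, -0.086, 0.996], [0.001, 0.996, 0.086], [-1.0, 0.003, -0.019]]
ft_force: [-0.5, -0.4, 0.2]
grip_width: 0.0001
```

Run:
```python
from h import *
snap('wrist','w16'); snap('scene','s16');crop('s16',220,40,330,180,5,'c_s16'); s=robot.get_state(); print(s['t'],s['tool_pos'],s['ee_rot'].round(3),s['ft_force'],s['grip_width'])
```

```text
15.575 [0.72129725 0.09950465 0.22383306] [[-0.018 -0.086  0.996]
 [ 0.001  0.996  0.086]
 [-1.     0.003 -0.018]] [ 0.6746895  -0.12533786  0.31766234] -3.28593129580078e-05
```

View pics/w16.png

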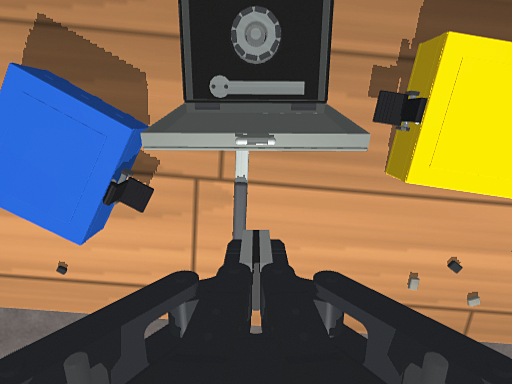

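View pics/c_s16.png

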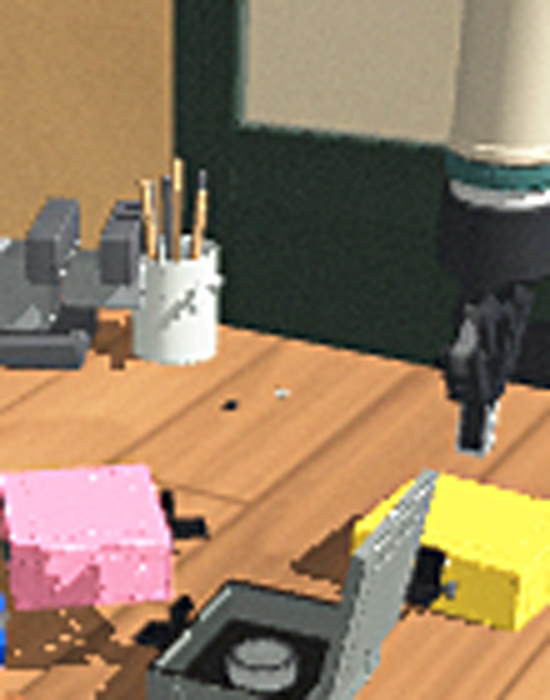

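Run:
```python
from h import *
V=load('w16')
for u,v in((142,150),(370,150),(256,150),(256,132)): print((u,v),atz(V,u,v,.168).round(4))
```

```text
(142, 150) [0.6856 0.0212 0.168 ]
(370, 150) [0.6725 0.1733 0.168 ]
(256, 150) [0.679  0.0971 0.168 ]
(256, 132) [0.6673 0.0961 0.168 ]
```

Request:
move_arm(gripper=[0, 0, 0, 0], xyz=[[40, 0, 0], [40, 0, 0], [0, 0, 0], [0, 0, 0]], angular=[[0, -1, 0], [0, 0, 0], [0, 0, 0], [0, 0, 0]])

```text
t: 16.08
tool_pos: [0.7186, 0.0997, 0.148]
ee_rot: [[0.006, -0.087, 0.996], [0.003, 0.996, 0.087], [-1.0, 0.003, 0.006]]
ft_force: [0.5, -0.7, 0.8]
grip_width: 0.0003
```

The lid edge measures (0.679, 0.097) at z = 168 mm, matching the text. In case coordinates the fingertip is at x +140, z 148 mm, behind the lid. I push forward gently.

Request:
move_arm(gripper=[0, 0, 0, 0, 0, 0], xyz=[[-1, -1, -12], [-1, 0, -12], [-1, 0, -10], [-1, 0, -10], [0, 0, -10], [0, 0, 0]], angular=[[0, 0, 0], [0, 0, 0], [0, 0, 0], [0, 0, 0], [0, 0, 0], [0, 0, 0]])

```text
t: 16.82
tool_pos: [0.6635, 0.0938, 0.1584]
ee_rot: [[0.017, -0.087, 0.996], [0.004, 0.996, 0.087], [-1.0, 0.002, 0.018]]
ft_force: [0.3, 0.6, -0.2]
grip_width: 0.0
```

```bash
cat >> h.py <<'E'
def cs(p):
    a=np.radians(4.8);d=np.array(p)-[.579,.0865,0]; return np.round(1e3*np.array([d[0]*np.cos(a)+d[1]*np.sin(a),-d[0]*np.sin(a)+d[1]*np.cos(a),d[2]]),1)
E
python3 - <<'E'
from h import *
snap('scene','s17');crop('s17',220,40,330,180,5,'c_s17'); s=robot.get_state(); print(s['t'],s['tool_pos'],cs(s['tool_pos']),s['ee_rot'].round(3),s['ft_force'],s['grip_width'])
E
```

```text
16.875 [0.6640344  0.09386433 0.15831583] [ 85.4   0.2 158.3] [[ 0.018 -0.087  0.996]
 [ 0.004  0.996  0.087]
 [-1.     0.002  0.018]] [ 0.78690677 -0.15497018  0.22547979] -5.488854278372561e-05
```

View pics/c_s17.png

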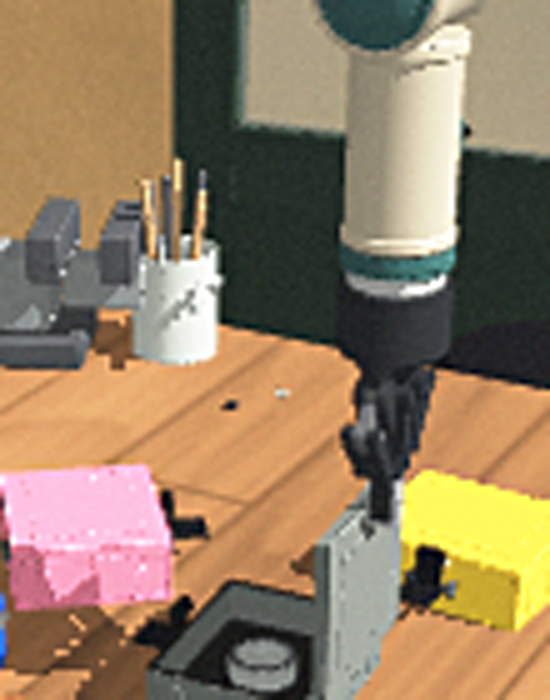

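The lid has followed to about upright, with the fingertip near its free edge. I continue along the arc.

Request:
move_arm(gripper=[0, 0, 0, 0, 0, 0], xyz=[[2, 0, -10], [2, 0, -10], [3, 0, -10], [4, 0, -10], [5, 0, -10], [2, 0, 0]], angular=[[0, 1, 0], [0, 0, 0], [0, 0, 0], [0, 0, 0], [0, 0.5, 0], [0, 0, 0]])

```text
t: 17.62
tool_pos: [0.6105, 0.0892, 0.1384]
ee_rot: [[-0.011, -0.087, 0.996], [0.001, 0.996, 0.087], [-1.0, 0.002, -0.011]]
ft_force: [0.7, 0.3, 0.7]
grip_width: 0.0003
```

Run:
```python
from h import *
snap('scene','s18');crop('s18',220,40,330,180,5,'c_s18'); s=robot.get_state(); print(s['t'],s['tool_pos'],cs(s['tool_pos']),s['ee_rot'].round(3),s['ft_force'],s['grip_width'])
```

```text
17.675 [0.61095089 0.08925772 0.1382814 ] [3.210e+01 1.000e-01 1.383e+02] [[-0.011 -0.087  0.996]
 [ 0.001  0.996  0.087]
 [-1.     0.002 -0.011]] [-0.00329222 -0.02353532  1.22671517] -5.0374308281636095e-05
```

View pics/c_s18.png

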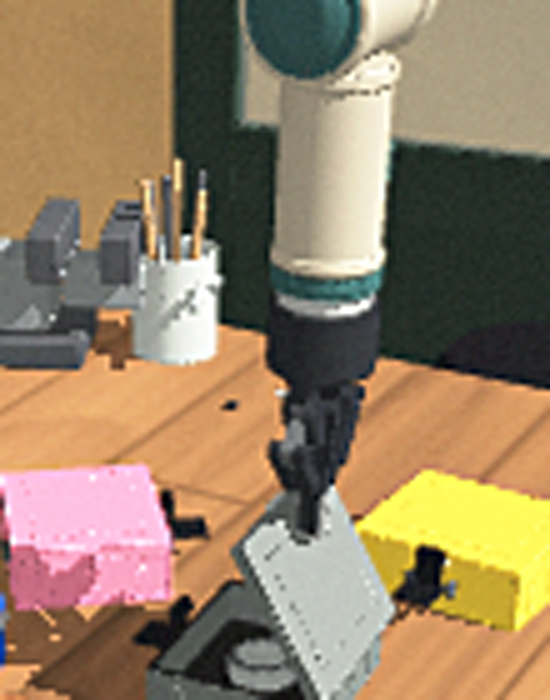

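Request:
move_arm(gripper=[0, 0, 0, 0, 0, 0], xyz=[[4, 0, -10], [5, 0, -10], [6, 0, -10], [7, 0, -10], [7, 0, -9], [2, 0, 0]], angular=[[0, -0.5, 0], [0, 0, 0], [0, 0, 0], [0, 0, 0], [0, 0.2, 0], [0, 0, 0]])

```text
t: 18.42
tool_pos: [0.5611, 0.0849, 0.1053]
ee_rot: [[-0.004, -0.086, 0.996], [0.002, 0.996, 0.086], [-1.0, 0.002, -0.004]]
ft_force: [-0.6, 0.2, 1.6]
grip_width: 0.0002
```

Run:
```python
from h import *
s=robot.get_state(); print(s['t'],s['tool_pos'],cs(s['tool_pos']),s['ee_rot'].round(3),s['ft_force'],s['grip_width'])
```

```text
18.425 [0.56113784 0.08490194 0.10531312] [-1.790e+01 -1.000e-01  1.053e+02] [[-0.004 -0.086  0.996]
 [ 0.002  0.996  0.086]
 [-1.     0.002 -0.004]] [-0.58269302  0.23197756  1.64487871] 0.00020692436043718632
```

Request:
move_arm(gripper=[0, 0, 0, 0, 0, 0], xyz=[[7, 0, -6], [7, 0, -5], [7, 0, -5], [6, 0, -4], [3, 0, -1], [0, 0, 0]], angular=[[0, -0.2, 0], [0, 0, 0], [0, 0, 0], [0, 0, 0], [0, 0, 0], [0, 0, 0]])

```text
t: 19.18
tool_pos: [0.5393, 0.0831, 0.0731]
ee_rot: [[0.001, -0.086, 0.996], [0.002, 0.996, 0.086], [-1.0, 0.002, 0.001]]
ft_force: [0.3, -0.2, 0.9]
grip_width: -0.0001
```

Run:
```python
from h import *
snap('scene','s19');crop('s19',220,40,330,180,5,'c_s19');snap('wrist','w19'); s=robot.get_state(); print(s['t'],s['tool_pos'],cs(s['tool_pos']),s['ee_rot'].round(3),s['ft_force'],s['grip_width'])
```

```text
19.275 [0.53947441 0.08306298 0.07341211] [-39.7  -0.1  73.4] [[ 0.001 -0.086  0.996]
 [ 0.002  0.996  0.086]
 [-1.     0.002  0.001]] [-0.38780151  0.42084137  1.25370001] 0.00018177532726142346
```

View pics/c_s19.png

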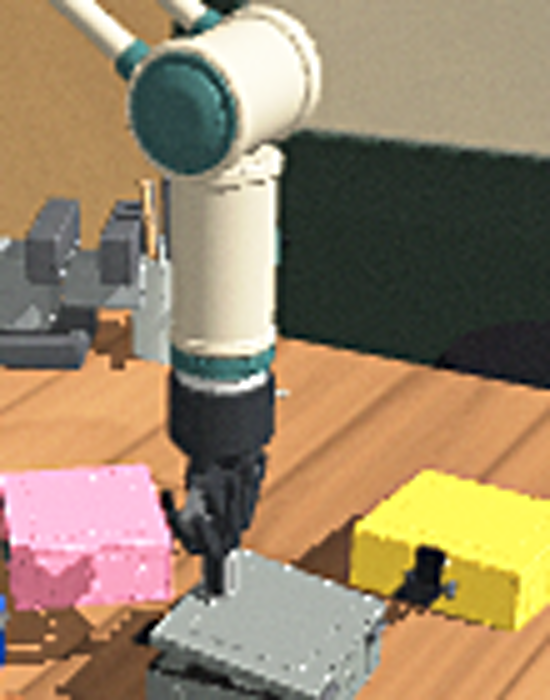

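View pics/w19.png

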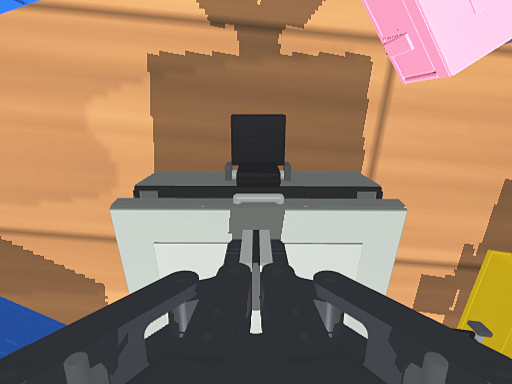

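The lid is nearly down, about 0.16 rad by the fingertip height. The finger stands behind the lid's front bar and the hook is clear. From here I press in small steps and watch the force.

Request:
move_arm(gripper=[0, 0, 0, 0, 0], xyz=[[3, 0, -1], [3, 0, -1], [2, 0, 0], [1.5, 0, 0], [0, 0, 0]], angular=[[0, 0, 0], [0, 0, 0], [0, 0, 0], [0, 0, 0], [0, 0, 0]])

```text
t: 19.9
tool_pos: [0.5373, 0.0828, 0.0635]
ee_rot: [[0.0, -0.086, 0.996], [0.002, 0.996, 0.086], [-1.0, 0.002, 0.001]]
ft_force: [0.1, 0.5, 0.4]
grip_width: -0.0002
```

Run:
```python
from h import *
s=robot.get_state(); print(s['t'],cs(s['tool_pos']),s['ee_rot'].round(3),s['ft_force'])
```

```text
19.9 [-41.8  -0.2  63.5] [[ 0.    -0.086  0.996]
 [ 0.002  0.996  0.086]
 [-1.     0.002  0.001]] [0.07545401 0.4941446  0.43509549]
```

Request:
move_arm(gripper=[0, 0, 0], xyz=[[1, 0, 0], [1, 0, 0], [1, 0, 0]], angular=[[0, 0, 0], [0, 0, 0], [0, 0, 0]])

```text
t: 20.27
tool_pos: [0.5371, 0.0829, 0.0614]
ee_rot: [[0.0, -0.087, 0.996], [0.002, 0.996, 0.087], [-1.0, 0.002, 0.0]]
ft_force: [-2.1, 0.5, 6.5]
grip_width: 0.0001
```

Request:
move_arm(gripper=[0, 0], xyz=[[1, 0, 0], [1, 0, 0]], angular=[[0, 0, 0], [0, 0, 0]])

```text
t: 20.52
tool_pos: [0.5369, 0.0829, 0.0606]
ee_rot: [[0.001, -0.087, 0.996], [0.002, 0.996, 0.087], [-1.0, 0.002, 0.001]]
ft_force: [-2.7, -0.9, 8.3]
grip_width: -0.0001
```

Request:
move_arm(gripper=[0, 0], xyz=[[1.3, 0, 0], [1.3, 0, 0]], angular=[[0, 0, 0], [0, 0, 0]])

```text
t: 20.78
tool_pos: [0.5368, 0.0828, 0.0597]
ee_rot: [[0.001, -0.087, 0.996], [0.002, 0.996, 0.087], [-1.0, 0.002, 0.001]]
ft_force: [-2.6, -0.1, 10.4]
grip_width: 0.0003
```

Request:
move_arm(gripper=[0, 0], xyz=[[1.3, 0, 0], [1.3, 0, 0]], angular=[[0, 0, 0], [0, 0, 0]])

```text
t: 21.02
tool_pos: [0.5368, 0.0828, 0.0592]
ee_rot: [[0.002, -0.087, 0.996], [0.002, 0.996, 0.087], [-1.0, 0.002, 0.002]]
ft_force: [-2.9, -1.0, 9.5]
grip_width: 0.0001
```

Request:
move_arm(gripper=[0, 0], xyz=[[1.6, 0, 0], [1.6, 0, 0]], angular=[[0, 0, 0], [0, 0, 0]])

```text
t: 21.28
tool_pos: [0.5365, 0.0828, 0.0576]
ee_rot: [[0.002, -0.087, 0.996], [0.002, 0.996, 0.087], [-1.0, 0.001, 0.002]]
ft_force: [-2.0, -0.2, 5.0]
grip_width: 0.0001
```

It is past the hump and the force has dropped to 5 N. Now the seal.

Request:
move_arm(gripper=[0, 0], xyz=[[1, 0, 0], [1.3, 0, 0]], angular=[[0, 0, 0], [0, 0, 0]])

```text
t: 21.52
tool_pos: [0.5363, 0.0828, 0.056]
ee_rot: [[0.002, -0.087, 0.996], [0.002, 0.996, 0.087], [-1.0, 0.001, 0.002]]
ft_force: [-2.8, 0.3, 6.7]
grip_width: 0.0
```

Request:
move_arm(gripper=[0, 0], xyz=[[1.3, 0, 0], [1.3, 0, 0]], angular=[[0, 0, 0], [0, 0, 0]])

```text
t: 21.78
tool_pos: [0.536, 0.0827, 0.0544]
ee_rot: [[0.002, -0.087, 0.996], [0.001, 0.996, 0.087], [-1.0, 0.001, 0.002]]
ft_force: [-2.7, 0.2, 9.3]
grip_width: 0.0001
```

Request:
move_arm(gripper=[0, 0], xyz=[[1.5, 0, 0], [1.5, 0, 0]], angular=[[0, 0, 0], [0, 0, 0]])

```text
t: 22.02
tool_pos: [0.536, 0.0828, 0.054]
ee_rot: [[0.003, -0.087, 0.996], [0.001, 0.996, 0.087], [-1.0, 0.001, 0.003]]
ft_force: [-4.0, -0.4, 15.4]
grip_width: 0.0
```

Run:
```python
from h import *
snap('wrist','w20');crop('w20',180,90,330,240,5,'c_w20'); s=robot.get_state(); print(s['t'],cs(s['tool_pos']),s['ft_force'])
```

```text
22.075 [-43.1  -0.1  54. ] [-4.13669406 -0.79858991 14.89424461]
```

View pics/c_w20.png

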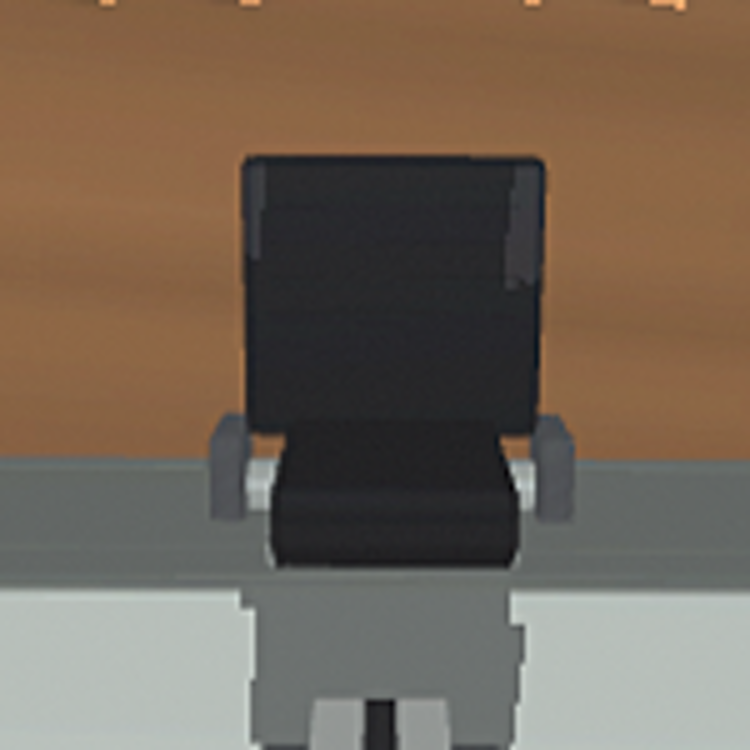

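The hook's nose is at crop rows 490–565 and I can't see the bar, so I can't tell yet whether it has snapped. I add small steps while watching the force.

Request:
move_arm(gripper=[0], xyz=[[1.7, 0, 0]], angular=[[0, 0, 0]])

```text
t: 22.2
tool_pos: [0.536, 0.0828, 0.0539]
ee_rot: [[0.004, -0.088, 0.996], [0.001, 0.996, 0.088], [-1.0, 0.001, 0.004]]
ft_force: [-4.1, 0.2, 15.7]
grip_width: -0.0001
```

Run:
```python
from h import *
crop('w19',180,90,330,240,5,'c_w19')
a=np.radians(4.8);R=np.array([[np.cos(a),-np.sin(a),0],[np.sin(a),np.cos(a),0],[0,0,1]])
for t in('w19','w20'):
    V=load(t)
    for n,p in {'tabend0':(-106,0,28),'tabend.15':(-106,0,22.8),'tabend.24':(-105.5,0,19.5),'rimedge':(-65,0,42)}.items():
        print(t,n,proj(V,np.array([.579,.0865,0])+R@(np.array(p)/1e3)).round(1))
```

```text
w19 tabend0 [254.5 112.3]
w19 tabend.15 [254.5 112.2]
w19 tabend.24 [254.5 112.9]
w19 rimedge [254.4 182.8]
w20 tabend0 [254.7 119. ]
w20 tabend.15 [254.7 118.6]
w20 tabend.24 [254.7 119.3]
w20 rimedge [254.4 197.3]
```

View pics/c_w19.png

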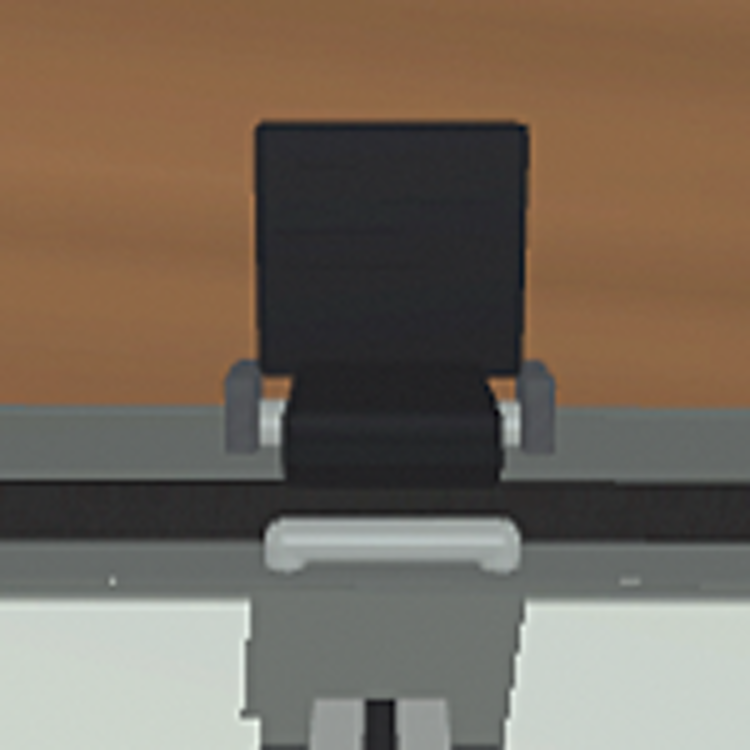

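Compared with the resting clasp in w19, the hook's nose has the same place relative to its brackets and now covers the lid's bar. The force also rises without further travel. Both point to the clasp having snapped. I back off and check.

Request:
move_arm(gripper=[0, 0, 0, 0, 0, 0], xyz=[[-2, 0, 0], [-5, 0, 0], [-30, 0, 0], [-50, 0, 0], [0, 0, 0], [0, 0, 0]], angular=[[0, 0, 0], [0, 0, 0], [0, 0, 0], [0, 0, 0], [0, 0, 0], [0, 0, 0]])

```text
t: 22.95
tool_pos: [0.5355, 0.0827, 0.1411]
ee_rot: [[0.001, -0.087, 0.996], [0.001, 0.996, 0.087], [-1.0, 0.001, 0.001]]
ft_force: [-0.1, 0.1, 0.3]
grip_width: 0.0003
```

Run:
```python
from h import *
snap('wrist','w21');crop('w21',150,90,350,240,4,'c_w21');snap('scene','s21');crop('s21',220,90,330,190,7,'c_s21');snap('top','t21'); s=robot.get_state(); print(s['t'],s['tool_pos'],cs(s['tool_pos']),s['ft_force'])
```

```text
23.1 [0.53546795 0.0826756  0.14070149] [-43.7  -0.2 140.7] [-0.37338289 -0.39542785  0.68715217]
```

View pics/c_w21.png

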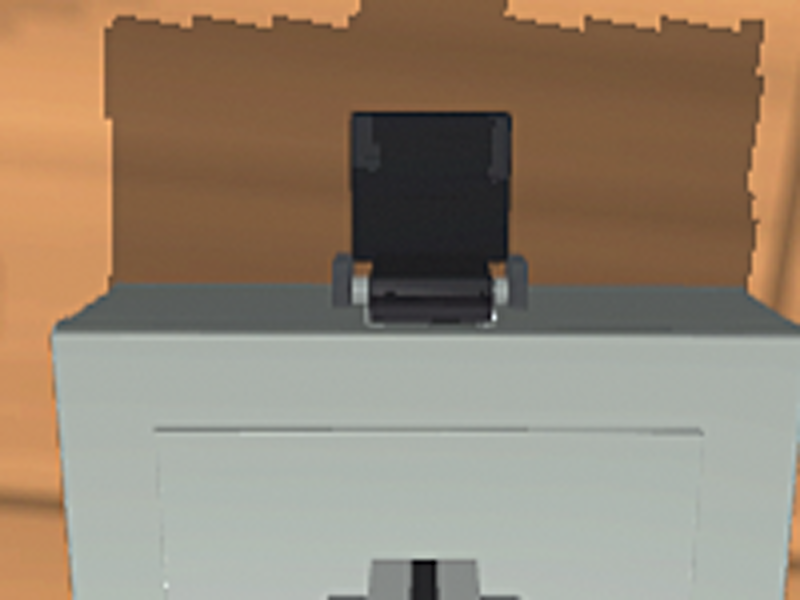

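View pics/c_s21.png

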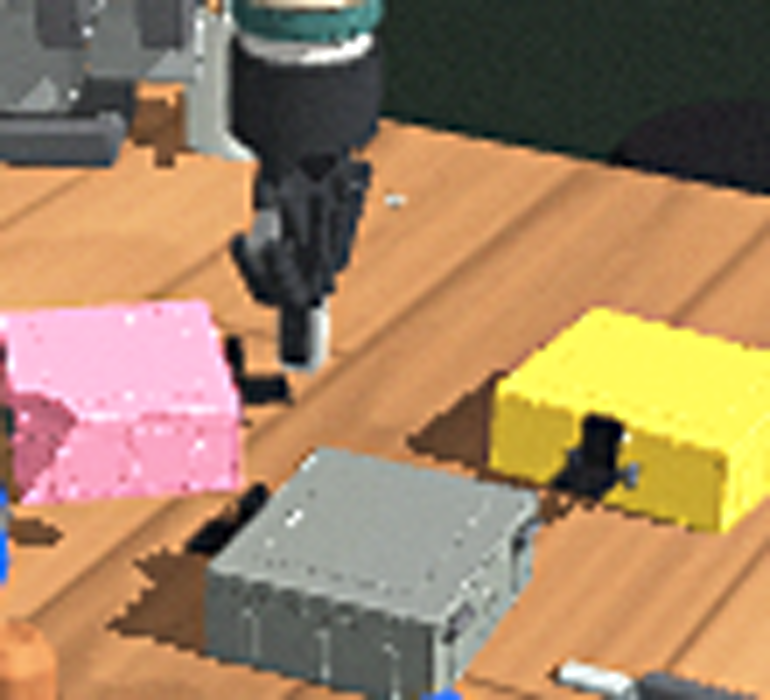

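View pics/t21.png

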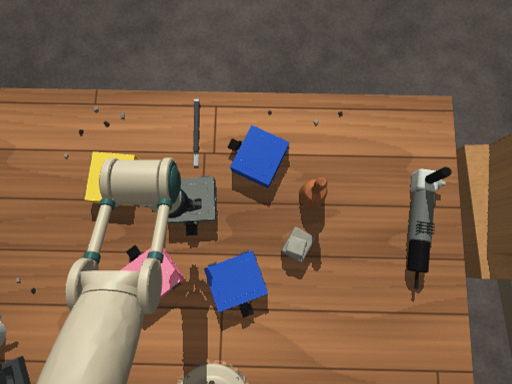

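The lid stays shut with the arm clear, and mallet, offcut, chisel and grinder are where they were. As a finer check I compare the case's corners now with the first scene picture, when the lid was latched.

Run:
```python
from h import *
A=load('scene0')['frame'];B=load('s21')['frame']
for (x0,y0,x1,y1) in((246,150,300,196),(246,162,270,186),(244,150,262,172)):
    d=np.abs(A[y0:y1,x0:x1].astype(int)-B[y0:y1,x0:x1]).max(2); print(d.mean(),(d>40).sum())
    a=cv2.cvtColor(A,7)[y0:y1,x0:x1].astype(np.float32);b=cv2.cvtColor(B,7)[y0:y1,x0:x1].astype(np.float32);print(cv2.phaseCorrelate(a,b,cv2.createHanningWindow(a.shape[::-1],cv2.CV_32F)))
im=np.hstack([cv2.resize(X[140:200,235:305],None,fx=5.5,fy=5.5,interpolation=2) for X in(A,B)]);cv2.imwrite('pics/cmp.png',im[:,:,::-1])
```

```text
3.6594202898550723 4
((-0.0179497984179271, 0.0007832481629570509), 1.0016628051245655)
4.447916666666667 3
((0.15041583186300933, -0.0699533159168233), 1.1312204259965155)
3.4343434343434343 0
((-0.05057003109087077, -0.0748538918212418), 1.0071328503114205)
```

View pics/cmp.png

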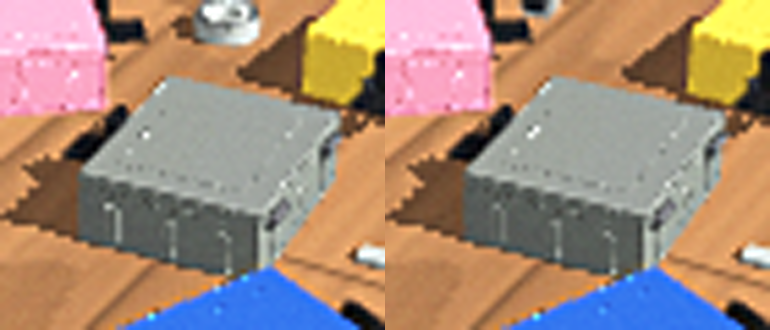

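The case, lid and clasp match the first latched picture to about 0.1 px. The case has not shifted and nothing is being touched, so I hand in.

```bash
python3 -c "
from station import robot
print(robot.hand_in())"
```

```text
the job is handed in; nothing more can be done
None
```

I put the cup wheel away in the grey case and handed the job in at about 23 s; the hand-in reports no verdict. I pressed the thumb tab (about 6 N read) and the lid sprang open. I set the wheel over the spigot and released it, then pushed the lid over from behind and down until the clasp snapped, with at most about 16 N read downwards.

**Wheel:** before closing, it looked flat and home. Its top centre was within 0.3 px of where it should be at z = 30 mm. I couldn't see it again after the lid shut.

**Lid, clasp and case:** the lid stayed shut once the arm was clear. In the last scene picture the case, lid and clasp match the first, latched picture to about 0.1 px. That means the case was not shoved and the clasp is back at rest over the bar.

**Bystanders and arm:** the mallet, offcut, chisel and grinder are where they were, and the arm was touching nothing.

**Disagreements:**
- The cameras differed by up to about 4 mm in y. I went by the wrist camera near the wheel and spigot.
- Some moves fell short, overshot or drifted by several millimetres, and I corrected them along the way.
- No check failed.

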